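# Balance-test dispensing rotors on a knife edge and sort them

### The arm

A 6-joint arm with a two-finger parallel gripper is mounted at the origin on the work surface. World frame = base frame: x ahead of the robot, y to its left, z up, the work surface at z = 0. Lengths are in m, angles in rad, forces in N, time in s.
With the tool pointing down it reaches from about 0.35 to 0.975 m from the base axis. Payload 4.9 kg.
Tool frame: the origin (TCP) lies at the very end of the fingers, on their centre line; the grasp point (between the pads) lies 19 mm behind it; z points along the fingers, y is the direction in which the jaws open and shut (so a half turn about z gives the same grasp; the last joint's range is limited). The gripper opens to 85 mm and grips with 20 to 120 N. Pads are 22 mm wide; open, the fingers measure 114 mm over their backs; the gripper's body (76 mm by 85 mm) begins 54 mm behind the grasp point. The pads swing forward as they close: fully open they stand 13 mm farther back than shut.
Start: joints at [-0.119, 0.053, 1.613, -0, 1.476, -0.119], TCP at [0.625, 0, 0.204] pointing down, gripper open.
Joint ranges: [-3.01, 3.01], [-1.01, 2.22], [0.06, 2.58], [-1.02, 4.17], [0.09, 2.62], [-3.14, 3.14]. Speed limits (rad/s): [2.57, 2.57, 3.14, 3.14, 3.14, 3.14].

### API

Orientations are given as a rotation vector (axis times angle).
In Python, from station import ctrl gives the robot as it stands.
- The arm moves only by the tool step_arm, never from a script. Its argument "moves" is a list of rows, each a list of 5 numbers: the opening, from 0 (shut) to 1 (fully open), then the shift along the world's x, y, z in m, then the turn about the world's z in degrees. A call has 1 to 20 rows; each row shifts and turns the pose as measured when the row begins; what a row does not reach is not made up. A row lasts 1/8 s, in which the tool goes at most 62.5 mm and 10.7 degrees, less where a joint would pass 70% of its speed; a pose out of reach is approached as far as the arm can. A call is refused whole if a number of a shift passes 0.0625 or a number of a turn 10.7, either way. A call with a gripper value outside its range is refused whole. The fingers move at their own pace and stop on an object; "newtons" is the grip in N (left out, the last holds). Time passes only in rows, so rows that do not move let the fingers close. It gives the time, the measured TCP pose, the force and the opening at its end, in the units of the state.
- ctrl.get_obs(): the state, without advancing time (a new reading comes with each control period).
- ctrl.get_image(name): name is "scene" or "side" or "wrist"; returns a dict with "color" (420x560x3 uint8, red, green, blue), "camera_matrix" (3x3 intrinsics, pixels), "R" (3x3) and "t" (3): a world point X has camera coordinates R X + t; the wrist camera has in their place "T_tool_cam" (4x4, takes a point from camera to tool coordinates, whose origin is the TCP and whose axes are the flange's). Camera axes: x right, y down, z forward; pixel columns grow to the right and rows downward; lengths in m; the calibration is good to about 2 mm. A picture is of the moment at which its call begins: read the wrist's pose just before it. There is no depth.
- ctrl.finish_job(): hands the job in, once; it reports no verdict.
Trained networks look in a picture, given as the dict that the camera call returned (one of the last four; its "shot" number tells which), for a name from the list of things; names that differ only in an ending like _2 or _b are one class to them, and where a whole thing is asked for, a point or a joint stands for the part that bears it (a point fixed in the world has none). Each returns a list of dicts, best first, with "p" (0 to 1); they miss things now and then, are a little off and sometimes report something else, mostly with a low value. They report only what shows in the picture. A call takes as long as a camera call. They do not tell look-alikes from the thing itself.
- ctrl.spot_in(picture, query): "bbox" ([left, top, right, bottom] in pixels, round what is visible of it).
The state is a dict: "t": time; "q": joint angles; "dq": joint speeds; "effort": joint torques, N m; "tool_pos": TCP position; "tool_rot": TCP orientation; "contact_force": force on the tool from outside, world axes, zero at the start; "wrist_torque": the same for the moment, N m; "opening": finger opening in m.
Only numpy, scipy, OpenCV 4.12 (cv2) and the standard library are available. Lean on these libraries where they do the work, as an engineer would, in place of code of your own. Each camera call takes 0.05 s, during which the arm holds its last target.

### The job

Test the two dispensing rotors from the sloping rack on the knife-edge balance, the short one first, then the long one: set each gently in the seat with its arms along the beam, let go and let the beam settle. Lay a rotor that keeps the beam's pointer between the two black lines flat in a lane of the divided tray, and put one that tips it past a line into the deep bin. Leave the jar, the label roll and the carton where they stand.

Things in the scene. Friction and masses are not known exactly. Their poses are not given: they have to be found in the camera images.
- rotor_short_center (a point): Short rotor, 180 g: aluminium bar 96 mm long overall, 24 wide, 10 thick, round lobes at the ends (32 across, 12 thick), foot disc 44 across, 10 thick in the middle, and a steel hub 24 across up to 50 mm above the flat underside: grip the hub. Point on the hub axis, 25 mm above the underside; x along the bar, z up the hub. One end may be heavier, unseen.
- rotor_long_center (a point): Long rotor, 180 g: aluminium bar 128 mm long overall, 24 wide, 10 thick, round lobes at the ends (32 across, 12 thick), foot disc 44 across, 10 thick in the middle, and a steel hub 24 across up to 50 mm above the flat underside: grip the hub. Point on the hub axis, 25 mm above the underside; x along the bar, z up the hub. One end may be heavier, unseen.
- rack_face (a point): Middle of the 30 degree sloping face of the fixed white rack, 68 mm above the table; x level, the way the face rises (roughly towards the robot: the low edge is on the far side), y across, z up. Two places 60 mm apart along y; the rotors start there, either way about, bars up the slope, hubs square to it, each foot disc leaning on two pins (9 mm tall) on its low side, two more beside the upper arm. Face 135 x 130 mm.
- beam_seat (a point): Seat: middle of the top face of the balance beam, 66 mm above the table; a rotor's underside rests here. Beam 150 (x) x 56 x 6 mm on a knife edge along y, 6 mm below this point. Four outward-leaning pins, tops 17 mm up, at 45 degrees to x and y: 1 mm clear round a 44 mm foot disc, 5 mm at their tops. The rotor goes in with its bar along x, either way round.
- beam_gate (a point): Fixed gate beyond the +x end of the beam, 93 mm from its middle: two thin white posts, 85 mm tall, 16 mm apart, between which the beam's black pointer plays. The point lies between them at the height of the level pointer (63 mm). Black lines on the posts, 11 mm above and below this point, are the limits for the pointer: 0.117 rad of beam tilt.
- beam (a joint): Tilt of the balance beam in rad: 0 level, positive with the +x end down, stops at +-0.2; springs back level when empty. Grows with a rotor's imbalance, either way, and settles in under 1 s. Beyond 0.117 (a black line) the rotor is a reject. A rotor 1 mm off the seat's middle shifts it by about 0.011.
- keep_tray_in (a point): Fixed low white tray for good rotors, 146 (x) x 166 (y) mm outside, rim 22 mm above the table, divided into three open lanes along x, 50 mm wide, 138 mm long, their middles at y = -54, 0 and 54 mm. The point is the middle of its inner floor, 4 mm above the table. Tray and bin may change places.
- reject_bin_in (a point): Fixed deep white bin for rejects, 146 (x) x 166 (y) mm outside, rim 48 mm above the table, walls 4 mm, undivided. The point is the middle of its inner floor, 4 mm above the table.
- pill_bottle: Bystander: white jar 48 mm across, 75 mm tall, standing; origin under its middle.
- label_roll: Bystander: roll of paper labels 64 mm across, 50 mm tall, standing on end; origin under its middle.
- carton: Bystander: small carton 40 x 75 x 50 mm tall; origin under its middle.
Things that resemble listed ones, but are neither listed nor needed, are in the scene too. What is shaped like the part that bears rotor_long_center but purple or red is not meant.

How it is judged:
By the outcome, as a careful person would: the job done as asked, in the order asked, and still so for the second after the job is handed in, with the robot touching nothing.
It also fails if it takes over 64 s, if anything falls off the work surface, if the arm or the gripper's body presses on something with over 40 N, if the wrist force passes 120 N, or if a joint passes its speed limit or range.

## Working session

There is one attempt and no reset: what is moved stays moved. The work goes in short steps, Python scripts to look and compute and a tool call to move; the robot and the scene stay as the last step left them, time stands still between calls to the robot, and variables do not carry over. Pictures are saved under pics/ and viewed, and the job is handed in when it is done.

Besides the shell and the picture viewer there is one more tool, called after "Call:" by a JSON object that holds its "api" and its "payload", one argument or row to a line. step_arm: Moves the arm, as the interface text tells. Its arguments: {"type":"object","properties":{"moves":{"type":"array","items":{"type":"array","items":{"type":"number"}}},"newtons":{"type":"number"}},"required":["moves"]}

```bash
ls; mkdir -p pics; python3 - <<'E'
from station import ctrl
import cv2,pickle
o=ctrl.get_obs(); print(o['t'],o['tool_pos'],o['tool_rot'],o['opening'])
for n in ['scene','side']:
    p=ctrl.get_image(n); cv2.imwrite(f'pics/{n}0.png',p['color'][...,::-1])
    pickle.dump(p,open(f'{n}0.pkl','wb'))
    print(n,p['camera_matrix'].tolist(),p['R'].tolist(),p['t'].tolist())
    for q in ['rotor_short_center','rotor_long_center','beam','rack_face','keep_tray_in','reject_bin_in','pill_bottle','label_roll','carton']:
        try:
            for r in ctrl.spot_in(p,q)[:4]: print(q,[round(v) for v in r['bbox']],round(r['p'],2))
        except Exception as e: print(q,e)
print(ctrl.get_obs()['t'])
E
```

```text
pics
0.0 [6.24318570e-01 7.79420674e-05 2.03159312e-01] [-2.22033299e+00 -2.22027318e+00  2.02413731e-03] 0.08547330496026181
scene [[390.54046251738663, 0.0, 280.68525855877226], [0.0, 390.54046251738663, 218.40697009592427], [0.0, 0.0, 1.0]] [[0.6239501794689569, 0.7814634013001404, 0.0010611168985250042], [0.5777140236103261, -0.46035366454124677, -0.6740333897274027], [-0.5262439362734964, 0.4211762766014501, -0.7387001174790181]] [-0.3999629280572858, -0.20129889598519465, 1.250909909422289]
rotor_short_center [304, 172, 330, 205] 0.96
rotor_long_center [339, 147, 378, 169] 0.87
rotor_long_center [296, 180, 321, 217] 0.62
rotor_long_center [228, 227, 282, 284] 0.43
beam [226, 226, 281, 282] 0.85
rack_face [279, 163, 341, 232] 0.91
keep_tray_in [142, 294, 250, 393] 0.62
reject_bin_in [99, 240, 198, 330] 0.8
pill_bottle [299, 283, 322, 320] 0.93
label_roll [360, 218, 384, 248] 0.81
label_roll [99, 241, 198, 331] 0.32
carton [178, 216, 213, 244] 0.94
carton [143, 295, 249, 394] 0.27
side [[467.80807489792926, 0.0, 286.4761777605591], [0.0, 467.80807489792926, 205.1307802087226], [0.0, 0.0, 1.0]] [[-0.9944117319346436, -0.10438656088115428, -0.01577191485356024], [-0.04703738916968447, 0.5718362255723114, -0.8190182019609287], [0.09451344566167574, -0.8136994390010467, -0.5735507227425835]] [0.5479870700441579, 0.025551410386541826, 1.2105592892171164]
rotor_short_center [279, 230, 324, 257] 0.56
rotor_long_center [298, 325, 366, 359] 0.93
rotor_long_center [354, 245, 404, 278] 0.71
rotor_long_center [277, 214, 324, 243] 0.61
beam [252, 175, 315, 192] 0.83
rack_face [280, 211, 336, 284] 0.93
rack_face [244, 143, 295, 179] 0.74
keep_tray_in [243, 142, 297, 180] 0.8
reject_bin_in [304, 140, 355, 180] 0.9
reject_bin_in [276, 213, 327, 247] 0.24
pill_bottle [213, 177, 235, 208] 0.87
label_roll [212, 247, 237, 285] 0.7
carton [341, 167, 365, 200] 0.87
1.0
```

```bash
python3 - <<'E'
import cv2
for n in ['scene','side']:
    im=cv2.imread(f'pics/{n}0.png'); c=im[130:410,90:420] if n=='scene' else im[120:380,190:430]
    f=2.4 if n=='side' else 2.1
    c=cv2.resize(c,None,fx=f,fy=f,interpolation=cv2.INTER_CUBIC); print(c.shape); cv2.imwrite(f'pics/{n}0c.png',c)
E
```

```text
(588, 693, 3)
(624, 576, 3)
```

View pics/scene0c.png

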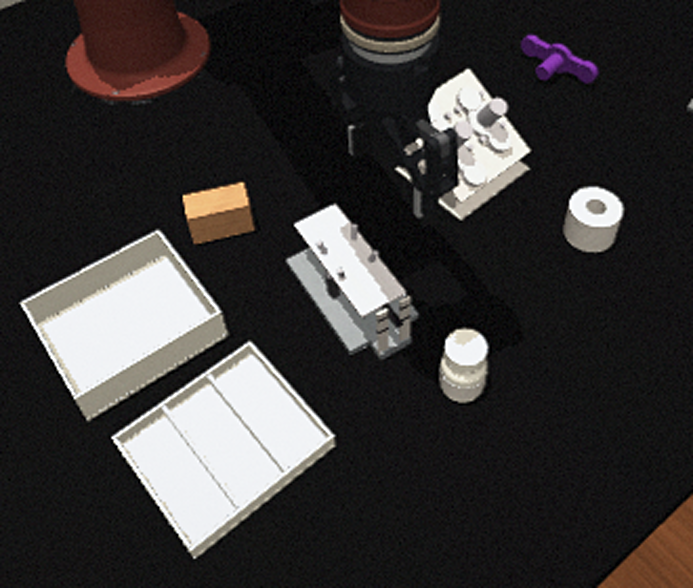

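View pics/side0c.png

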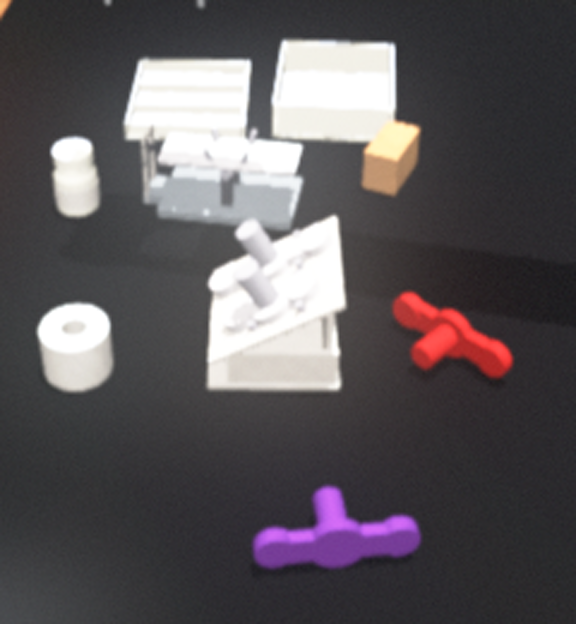

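View pics/side0.png

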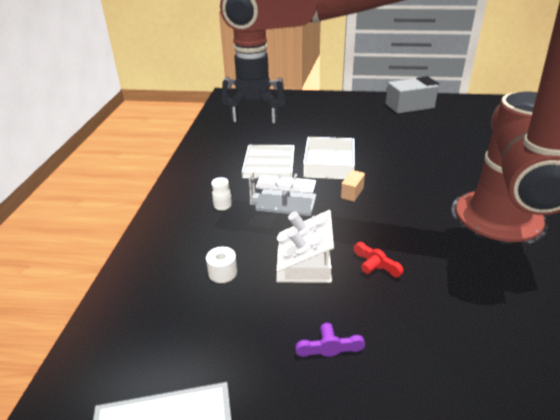

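```bash
cat > h.py <<'E'
import numpy as np,cv2,pickle
from scipy.optimize import least_squares
def load(n): return pickle.load(open(n,'rb'))
def proj(p,X):
    X=np.atleast_2d(X); c=X@np.array(p['R']).T+np.array(p['t']); u=c@np.array(p['camera_matrix']).T
    return u[:,:2]/u[:,2:]
def back(p,uv,z):
    R=np.array(p['R']);t=np.array(p['t']);C=-R.T@t
    d=R.T@np.linalg.inv(p['camera_matrix'])@np.array([uv[0],uv[1],1.]); return C+d*(z-C[2])/d[2]
E
python3 - <<'E'
from h import *
a=load('scene0.pkl');b=load('side0.pkl')
for n,s,d,z in [('rack',(308,190),(305,245),.068),('beam',(258,248),(286,183),.066),('seat',None,None,0),('bottle',(310,290),(222,182),.07),('roll',(373,224),(222,253),.05),('carton',(194,224),(353,173),.05),('tray',(197,344),(269,160),.022),('bin',(148,285),(330,152),.048),('purple',(355,160),(330,345),.01)]:
    if s: print(n,back(a,s,z).round(3),back(b,d,z).round(3))
E
python3 - <<'E'
import cv2
im=cv2.imread('pics/scene0.png')
cv2.imwrite('pics/a.png',cv2.resize(im[225:400,95:265],None,fx=3.4,fy=3.4,interpolation=cv2.INTER_CUBIC))
cv2.imwrite('pics/b.png',cv2.resize(im[155:310,215:350],None,fx=3.8,fy=3.8,interpolation=cv2.INTER_CUBIC))
im=cv2.imread('pics/side0.png')
cv2.imwrite('pics/c.png',cv2.resize(im[130:290,230:370],None,fx=3.7,fy=3.7,interpolation=cv2.INTER_CUBIC))
E
```

```text
rack [0.476 0.225 0.068] [0.484 0.244 0.068]
beam [0.549 0.005 0.066] [ 0.552 -0.007  0.066]
bottle [0.713 0.023 0.07 ] [0.72  0.008 0.07 ]
roll [0.658 0.285 0.05 ] [0.665 0.266 0.05 ]
carton [ 0.376 -0.069  0.05 ] [ 0.375 -0.098  0.05 ]
tray [ 0.644 -0.222  0.022] [ 0.625 -0.201  0.022]
bin [ 0.469 -0.24   0.048] [ 0.442 -0.218  0.048]
purple [0.421 0.473 0.01 ] [0.421 0.46  0.01 ]
```

View pics/a.png

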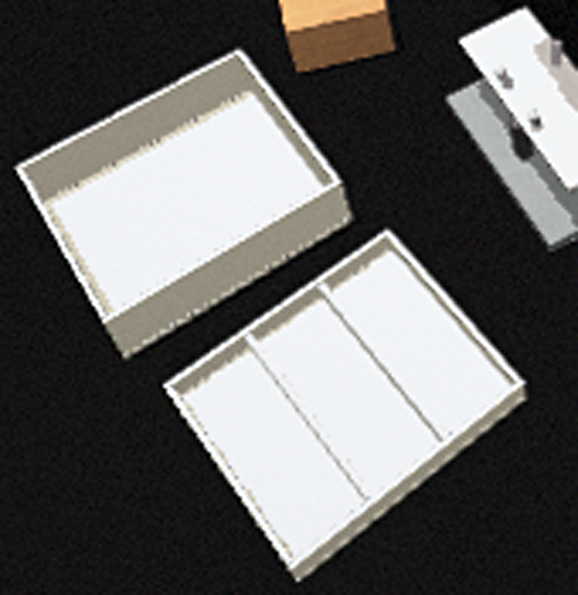

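View pics/b.png

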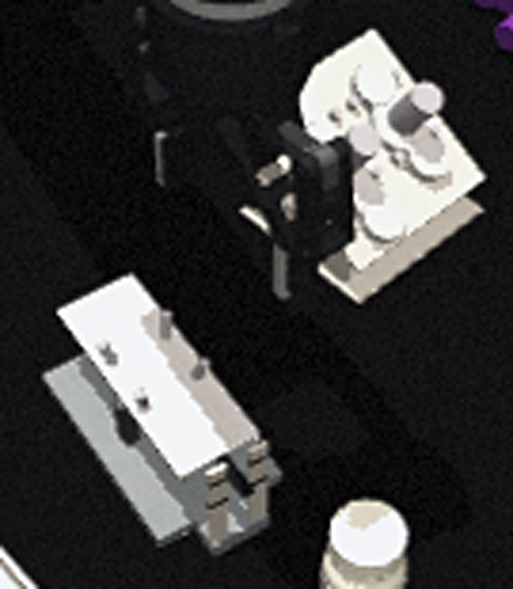

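View pics/c.png

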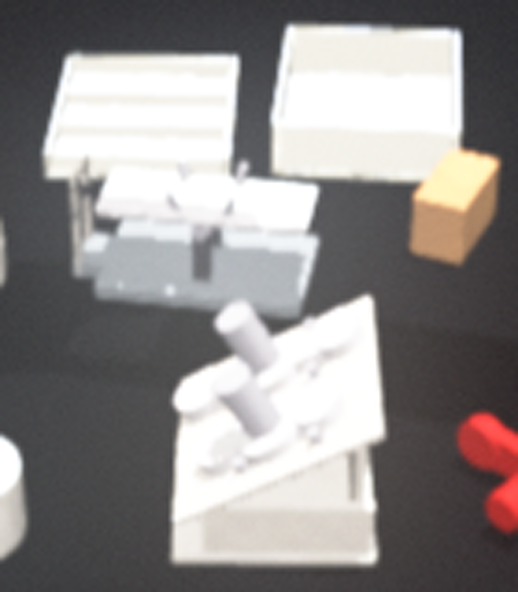

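```bash
python3 - <<'E'
from h import *
a=load('scene0.pkl');b=load('side0.pkl')
A=lambda L:np.array(L)/3.4+[95,225]
B=lambda L:np.array(L)/3.8+[215,155]
S=lambda L:np.array(L)/3.7+[230,130]
def fit(name,hx,hy,z,sc,si,slope=False,x0=(.5,0,0)):
    # sc/si : dict of (sx,sy)->pix
    def res(q):
        r=[]
        for p,D in ((a,sc),(b,si)):
            for (k,uv) in D.items():
                l=np.array([k[0]*hx,k[1]*hy,0.])
                if slope: l=np.array([l[0]*np.cos(np.pi/6),l[1],l[0]*.5])
                c,s=np.cos(q[2]),np.sin(q[2])
                X=np.array([q[0]+c*l[0]-s*l[1],q[1]+s*l[0]+c*l[1],z+l[2]])
                r+=list(proj(p,X)[0]-uv)
        return np.array(r)
    f=least_squares(res,x0); print(name,f.x.round(4),'yawdeg',np.degrees(f.x[2]).round(1)); print(res(f.x).reshape(-1,2).round(1).tolist())
K=[(-1,-1),(-1,1),(1,1),(1,-1)]
fit('bin',.073,.083,.048,dict(zip(K,A([(18,167),(240,50),(343,186),(106,320)]))),dict(zip(K,S([(460,30),(462,133),(275,127),(285,27)]))))
fit('tray',.073,.083,.022,dict(zip(K,A([(167,385),(387,232),(525,383),(298,568)]))),dict(zip(K,S([(240,57),(235,160),(45,160),(65,57)]))))
fit('beam',.075,.028,.066,dict(zip(K,B([(57,312),(132,273),(260,437),(180,476)]))),dict(zip(K,S([(320,187),(305,235),(97,215),(112,170)]))))
for hx,hy in ((.0675,.065),(.065,.0675)):
  sc={(1,-1):B([(375,30)])[0],(-1,-1):B([(485,178)])[0],(-1,1):B([(318,270)])[0]}
  si={(-1,-1):S([(175,517)])[0],(1,-1):S([(385,437)])[0],(1,1):S([(370,297)])[0]}
  fit('rack',hx,hy,.068,sc,si,True,(.48,.23,3.1))
p=a
print('gate cross')
E
python3 -c "
from station import ctrl
"
```

```text
bin [ 0.445  -0.2297 -0.0039] yawdeg -0.2
[[-0.8, -0.8], [0.1, -1.4], [-0.1, -2.1], [-0.3, 0.2], [-1.0, 0.3], [-1.1, -1.0], [-1.5, -1.5], [-0.1, -0.5]]
tray [ 0.6296 -0.2151  0.0672] yawdeg 3.8
[[-1.0, -0.4], [-0.0, -2.0], [0.3, -1.7], [-0.9, -0.4], [-2.1, -0.3], [-2.3, -1.4], [-0.9, -1.7], [-0.2, -0.4]]
beam [ 0.5539 -0.0052 -0.0938] yawdeg -5.4
[[-0.3, -1.5], [0.1, -0.8], [0.0, -1.9], [-0.2, -0.6], [-1.4, -0.3], [-0.6, -1.8], [-1.3, -1.9], [-0.2, -0.7]]
rack [0.4836 0.2208 3.1433] yawdeg 180.1
[[-0.7, -1.2], [-2.4, 0.8], [5.4, -1.0], [-0.7, -1.8], [-1.8, -1.3], [3.5, -0.2]]
rack [0.4836 0.2198 3.1515] yawdeg 180.6
[[-0.1, -0.7], [-2.6, -0.4], [4.1, -1.1], [0.4, -1.6], [-2.6, -0.5], [2.4, -0.8]]
gate cross
```

```bash
cat >> h.py <<'E'
from scipy.spatial.transform import Rotation as Ro
def wrist(name):
    from station import ctrl
    o=ctrl.get_obs(); p=ctrl.get_image('wrist'); cv2.imwrite(f'pics/{name}.png',p['color'][...,::-1])
    T=np.eye(4);T[:3,:3]=Ro.from_rotvec(o['tool_rot']).as_matrix();T[:3,3]=o['tool_pos']
    W=T@np.array(p['T_tool_cam']); p['R']=W[:3,:3].T; p['t']=-W[:3,:3].T@W[:3,3]; p['obs']=o
    pickle.dump(p,open(name+'.pkl','wb')); print('t',o['t'],'pos',np.round(o['tool_pos'],4),'yaw of tool y',np.degrees(np.arctan2(T[1,1],T[0,1])).round(2),'open',round(o['opening'],4),'F',np.round(o['contact_force'],1)); return p
def fixed(n,name):
    from station import ctrl
    p=ctrl.get_image(n); cv2.imwrite(f'pics/{name}.png',p['color'][...,::-1]); pickle.dump(p,open(name+'.pkl','wb')); return p
E
python3 - <<'E'
from h import *
p=wrist('w0'); print(np.array(p['T_tool_cam']).round(3).tolist(),np.array(p['camera_matrix']).tolist())
E
```

```text
t 1.0 pos [ 0.625  -0.      0.2044] yaw of tool y 0.0 open 0.0856 F [0.1 0.1 0.2]
[[0.001, -0.962, -0.273, 0.069], [1.0, 0.0, 0.001, 0.0], [-0.001, -0.273, 0.962, -0.17], [0.0, 0.0, 0.0, 1.0]] [[376.9184801652278, 0.0, 284.7764341655076], [0.0, 376.9184801652278, 209.18909655777958], [0.0, 0.0, 1.0]]
```

Call:
{"api": "step_arm", "payload": {
  "moves": [
    [0.45,-0.03,0.05,0.01,10],
    [0.45,-0.03,0.05,0.01,10],
    [0.45,-0.03,0.05,0.01,10],
    [0.45,-0.02,0.04,0.005,10],
    [0.45,-0.02,0.03,0,10],
    [0.45,0,0,0,10],
    [0.45,0,0,0,10],
    [0.45,0,0,0,10],
    [0.45,0,0,0,10]
  ],
  "newtons": 30
}}

```text
t: 2.17
tool_pos: [0.4899, 0.2268, 0.2414]
tool_rot: [-0.082, 3.139, 0.004]
contact_force: [-0.1, 0.0, 0.2]
opening: 0.0384
```

```bash
python3 - <<'E'
from h import *
from station import ctrl
p=wrist('w1'); a=fixed('scene','s1')
for q in ['rotor_short_center','rotor_long_center']:
    for pp in (p,a):
        for r in ctrl.spot_in(pp,q)[:3]: print(q,[round(v) for v in r['bbox']],round(r['p'],2))
im=cv2.imread('pics/s1.png')
cv2.imwrite('pics/s1c.png',cv2.resize(im[150:250,260:360],None,fx=5,fy=5,interpolation=cv2.INTER_CUBIC))
E
```

```text
t 2.175 pos [0.4899 0.2268 0.2414] yaw of tool y 93.01 open 0.0384 F [-0.1  0.   0.2]
rotor_short_center [291, 134, 334, 227] 0.56
rotor_short_center [306, 168, 333, 206] 0.91
rotor_long_center [479, 49, 552, 180] 0.74
rotor_long_center [223, 119, 273, 237] 0.62
rotor_long_center [243, 0, 332, 53] 0.6
rotor_long_center [292, 181, 320, 218] 0.96
rotor_long_center [268, 158, 290, 191] 0.68
rotor_long_center [339, 146, 378, 172] 0.58
```

View pics/w1.png

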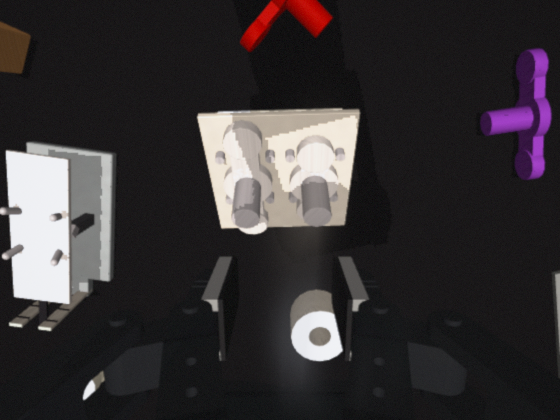

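View pics/s1c.png

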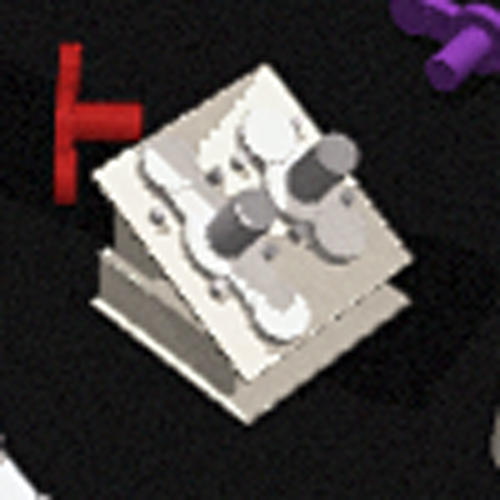

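```bash
python3 - <<'E'
import cv2
im=cv2.imread('pics/w1.png')
cv2.imwrite('pics/w1c.png',cv2.resize(im[100:240,190:370],None,fx=4.4,fy=4.2,interpolation=cv2.INTER_CUBIC))
E
```

```text
(no output)
```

View pics/w1c.png

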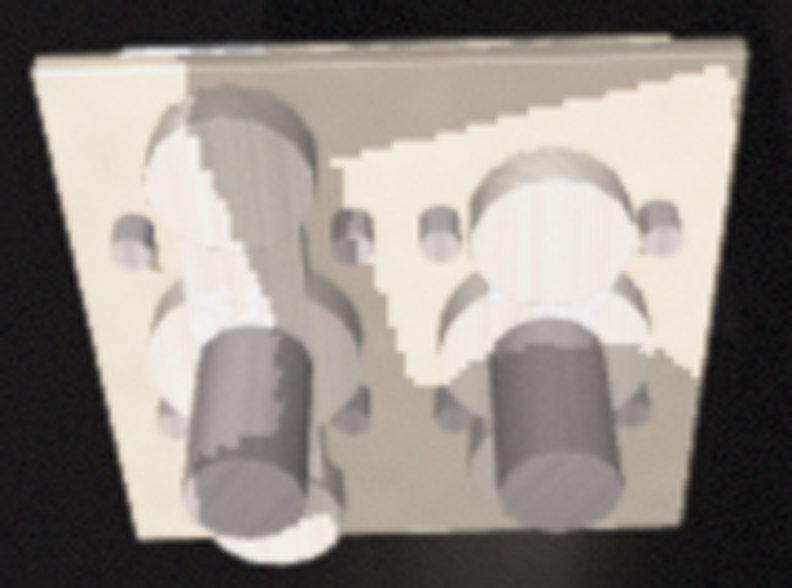

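```bash
python3 - <<'E'
from h import *
w=load('w1.pkl');a=load('s1.pkl');b=load('side0.pkl')
n=np.array([.5,0,.8660])
def F(l,q):
    # l: along slope, across, normal ; rack x dir yaw=q2
    v=np.array([l[0]*np.cos(np.pi/6)-l[2]*.5,l[1],l[0]*.5+l[2]*np.cos(np.pi/6)])
    c,s=np.cos(q[2]),np.sin(q[2]); return np.array([q[0]+c*v[0]-s*v[1],q[1]+s*v[0]+c*v[1],.068+v[2]])
S=lambda L:np.array(L)/3.7+[230,130]
for hx,hy in ((.0675,.065),(.065,.0675)):
  def res(q,show=False):
    o=[]
    # rack y = -world y approx ; short at y=-.03
    L=[(w,(hx,hy,0),(198,114.8)),(w,(hx,-hy,0),(360,111.9)),(w,(-hx,-hy,0),(345.2,225)),(w,(-hx,hy,0),(221.4,228.6)),
       (w,(q[3],-.03,.05),(317.3,216.7)),(w,(q[3],.03,.05),(246.4,218.3)),
       (a,(q[3],-.03,.05),(328.5,181)),(a,(q[3],.03,.05),(310.8,191.6)),
       (a,(hx,-hy,0),(313.4,163)),(a,(-hx,-hy,0),(342.5,202.8)),(a,(-hx,hy,0),(309,226)),(a,(hx,hy,0),(278.8,185)),
       (b,(-hx,-hy,0),S((175,517))),(b,(hx,-hy,0),S((385,437))),(b,(hx,hy,0),S((370,297)))]
    for p,l,uv in L: o.append(proj(p,F(l,q))[0]-uv)
    if show: print(np.round(o,1).tolist())
    return np.ravel(o)
  f=least_squares(res,(.48,.22,3.14,0)); q=f.x; print(hx,q.round(4),np.degrees(q[2]).round(2),f.cost); res(q,True)
  for y in (-.03,.03): print('base',F((q[3],y,0),q).round(4),'top',F((q[3],y,.05),q).round(4),'37mm',F((q[3],y,.037),q).round(4))
  # raw triangulation of hub tops
for u1,u2 in (((317.3,216.7),(328.5,181)),((246.4,218.3),(310.8,191.6))):
    P1=np.array(w['camera_matrix'])@np.c_[w['R'],w['t']];P2=np.array(a['camera_matrix'])@np.c_[a['R'],a['t']]
    X=cv2.triangulatePoints(P1,P2,np.array(u1).reshape(2,1),np.array(u2).reshape(2,1)); print((X[:3]/X[3]).ravel().round(4))
E
```

```text
0.0675 [ 4.8870e-01  2.2370e-01  3.2181e+00 -8.0000e-04] 184.38 11.594428732847398
[[-0.2, 0.8], [1.0, -0.2], [-0.4, -0.4], [0.1, -1.2], [0.6, 0.4], [-0.4, 0.4], [-1.6, -0.6], [-0.0, -0.2], [-0.8, -1.0], [-0.4, -1.3], [-0.3, -0.1], [-1.0, -1.1], [-1.1, 0.4], [-2.0, -1.8], [-0.9, -0.7]]
base [0.4871 0.2536 0.0676] top [0.512  0.2555 0.1109] 37mm [0.5055 0.255  0.0996]
base [0.4916 0.1938 0.0676] top [0.5166 0.1957 0.1109] 37mm [0.5101 0.1952 0.0996]
0.065 [ 4.8800e-01  2.2360e-01  3.2184e+00 -1.6000e-03] 184.4 45.0206088256463
[[-2.9, 2.8], [3.7, 1.6], [2.3, -2.7], [-2.6, -3.3], [0.5, 0.3], [-0.4, 0.4], [-1.6, -0.4], [-0.0, -0.0], [0.2, -0.8], [-0.6, -2.6], [-1.7, -0.5], [-1.4, -0.0], [0.1, 0.8], [-2.7, -0.6], [-1.6, -1.0]]
base [0.4871 0.2536 0.0672] top [0.5121 0.2555 0.1105] 37mm [0.5056 0.255  0.0992]
base [0.4917 0.1938 0.0672] top [0.5167 0.1957 0.1105] 37mm [0.5102 0.1952 0.0992]
[0.5137 0.257  0.1087]
[0.5165 0.196  0.11  ]
```

Call:
{"api": "step_arm", "payload": {
  "moves": [
    [0.45,0.0156,0.0282,-0.03,1.4],
    [0.45,0,0,-0.045,0],
    [0.45,0,0,-0.045,0],
    [0.45,0,0,0,0]
  ]
}}

```text
t: 2.98
tool_pos: [0.5069, 0.2557, 0.1204]
tool_rot: [-0.098, 3.134, 0.006]
contact_force: [-0.5, -0.2, 0.4]
opening: 0.0383
```

```bash
python3 - <<'E'
from h import *
p=wrist('w2')
E
```

```text
t 2.975 pos [0.5069 0.2557 0.1204] yaw of tool y 93.6 open 0.0383 F [-0.5 -0.2  0.4]
```

View pics/w2.png

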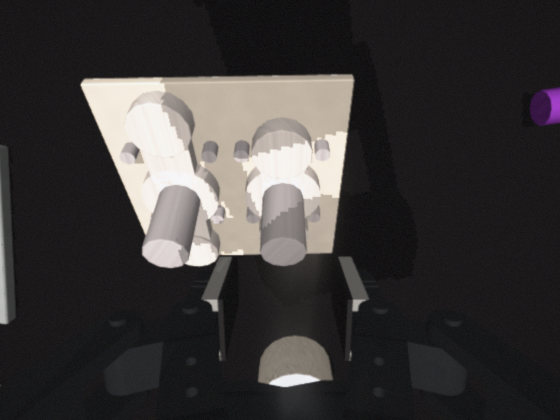

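```bash
python3 - <<'E'
from h import *
p=load('w2.pkl'); print(back(p,(284,250),.1109), back(p,(168,250),.1109), proj(p,[.512,.2555,.1109]))
E
```

```text
[0.51075741 0.25530409 0.1109    ] [0.51445007 0.19617565 0.1109    ] [[284.2296112  252.27488507]]
```

Call:
{"api": "step_arm", "payload": {
  "moves": [
    [0.45,-0.001,-0.0005,-0.02,0.6],
    [0.45,0,0,-0.015,0],
    [0.45,0,0,-0.004,0],
    [0.45,0,0,0,0]
  ]
}}

```text
t: 3.52
tool_pos: [0.5114, 0.2569, 0.0881]
tool_rot: [-0.114, 3.12, 0.013]
contact_force: [0.5, -0.4, 0.2]
opening: 0.038
```

Call:
{"api": "step_arm", "payload": {
  "moves": [
    [0.45,-0.0055,-0.0015,-0.006,0],
    [0.45,0,0,0,0]
  ]
}}

```text
t: 3.78
tool_pos: [0.5061, 0.2554, 0.0826]
tool_rot: [-0.114, 3.118, 0.013]
contact_force: [-0.3, -0.1, 0.1]
opening: 0.0385
```

```bash
python3 - <<'E'
from h import *
p=wrist('w3')
print(Ro.from_rotvec(p['obs']['tool_rot']).as_matrix().round(3).tolist(), p['obs']['wrist_torque'])
E
```

```text
t 3.775 pos [0.5061 0.2554 0.0826] yaw of tool y 94.17 open 0.0385 F [-0.3 -0.1  0.1]
[[-0.997, -0.073, 0.021], [-0.073, 0.997, 0.009], [-0.022, 0.008, -1.0]] [-0.02304122  0.03768383  0.01745858]
```

View pics/w3.png

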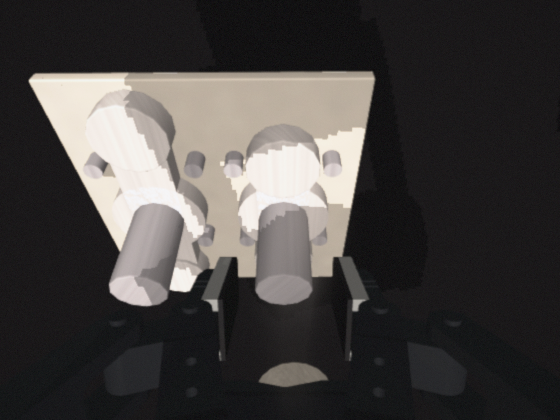

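Call:
{"api": "step_arm", "payload": {
  "moves": [
    [0.1,0,0,0,0],
    [0.1,0,0,0,0],
    [0.1,0,0,0,0],
    [0.1,0,0,0,0]
  ],
  "newtons": 35
}}

```text
t: 4.32
tool_pos: [0.5071, 0.2557, 0.0838]
tool_rot: [-0.114, 3.116, 0.014]
contact_force: [0.9, -0.2, -0.3]
opening: 0.0194
```

Call:
{"api": "step_arm", "payload": {
  "moves": [
    [0.1,0,0,0,0],
    [0.1,0,0,0,0]
  ]
}}

```text
t: 4.58
tool_pos: [0.507, 0.2557, 0.0838]
tool_rot: [-0.114, 3.116, 0.014]
contact_force: [0.6, 0.2, -0.3]
opening: 0.0189
```

```bash
python3 - <<'E'
from h import *
p=wrist('w4')
E
```

```text
t 4.575 pos [0.507  0.2557 0.0838] yaw of tool y 94.18 open 0.0189 F [ 0.6  0.2 -0.3]
```

View pics/w4.png

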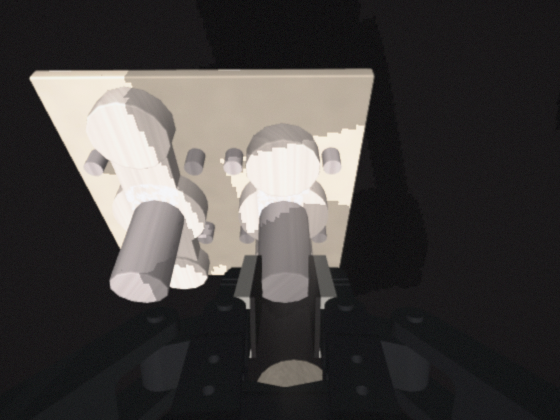

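```bash
python3 - <<'E'
from h import *
p=load('w4.pkl'); Ti=np.linalg.inv(np.array(p['T_tool_cam']))
K=np.array(p['camera_matrix'])
def pt(x): 
    c=Ti[:3,:3]@np.array(x)+Ti[:3,3]; u=K@c; return (u[:2]/u[2]).round(0)
for z in (0,-.01,-.019,-.03,-.04):
    print(z,[pt((x,y,z)).tolist() for x in (.011,0,-.011) for y in (-.012,.012)])
print('axis',[ (s,proj(p,np.array([.4871,.2536,.0676])+s*np.array([.0249,.0019,.0433])/.05).round(0).tolist()) for s in (.01,.037,.05)])
im=cv2.imread('pics/w4.png'); cv2.imwrite('pics/w4c.png',cv2.resize(im[190:390,190:380],None,fx=3,fy=3,interpolation=cv2.INTER_CUBIC))
E
```

```text
0 [[260.0, 229.0], [310.0, 229.0], [260.0, 250.0], [310.0, 250.0], [261.0, 271.0], [310.0, 271.0]]
-0.01 [[259.0, 236.0], [312.0, 236.0], [259.0, 258.0], [311.0, 258.0], [259.0, 280.0], [311.0, 280.0]]
-0.019 [[257.0, 243.0], [313.0, 243.0], [258.0, 267.0], [313.0, 267.0], [258.0, 289.0], [312.0, 289.0]]
-0.03 [[255.0, 253.0], [315.0, 253.0], [256.0, 278.0], [315.0, 278.0], [256.0, 302.0], [314.0, 302.0]]
-0.04 [[253.0, 263.0], [317.0, 263.0], [254.0, 290.0], [317.0, 290.0], [254.0, 315.0], [316.0, 315.0]]
axis [(0.01, [[284.0, 216.0]]), (0.037, [[284.0, 261.0]]), (0.05, [[284.0, 287.0]])]
```

View pics/w4c.png

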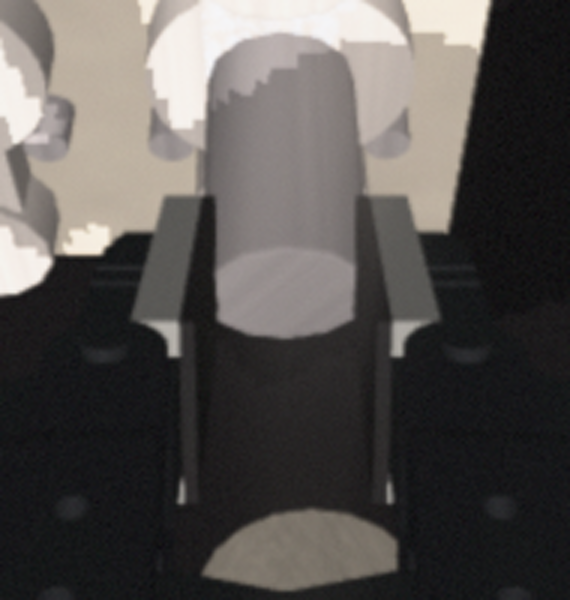

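```bash
python3 - <<'E'
from h import *
a=fixed('scene','s2');b=fixed('side','d2')
im=cv2.imread('pics/s2.png'); im2=cv2.imread('pics/d2.png')
r=cv2.resize(im[130:230,270:360],None,fx=4.4,fy=5,interpolation=cv2.INTER_CUBIC)
r2=cv2.resize(im2[180:280,255:345],None,fx=4.4,fy=5,interpolation=cv2.INTER_CUBIC)
cv2.imwrite('pics/sd2.png',np.hstack([r,r2]))
print(proj(b,[[.507,.2557,.0838],[.5055,.255,.0996]]),proj(a,[[.507,.2557,.0838],[.5055,.255,.0996]]))
E
```

```text
[[293.85347138 242.13546252]
 [294.53686061 236.20982497]] [[324.78246234 187.08689083]
 [324.70419415 182.45186215]]
```

View pics/sd2.png

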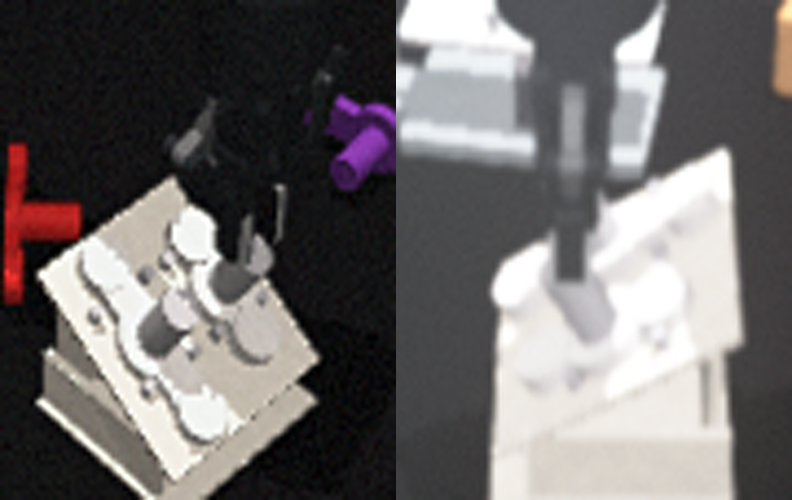

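Call:
{"api": "step_arm", "payload": {
  "moves": [
    [0.45,0,0,0,0],
    [0.45,0,0,0,0],
    [0.45,-0.002,0,-0.007,0],
    [0.45,-0.002,0,-0.005,0],
    [0.45,0,0,0,0]
  ]
}}

```text
t: 5.35
tool_pos: [0.5026, 0.2557, 0.0707]
tool_rot: [-0.114, 3.117, 0.014]
contact_force: [0.2, 0.1, 0.3]
opening: 0.0388
```

```bash
python3 - <<'E'
from h import *
p=wrist('w5')
b=fixed('side','d3')
im=cv2.imread('pics/w5.png'); im2=cv2.imread('pics/d3.png')
r=cv2.resize(im[190:390,190:380],None,fx=2.1,fy=2.5,interpolation=cv2.INTER_CUBIC)
r2=cv2.resize(im2[180:280,255:345],None,fx=4.4,fy=5,interpolation=cv2.INTER_CUBIC)
cv2.imwrite('pics/sd3.png',np.hstack([r,r2])); print(proj(b,p['obs']['tool_pos']))
E
```

```text
t 5.35 pos [0.5026 0.2557 0.0707] yaw of tool y 94.18 open 0.0388 F [0.2 0.1 0.3]
[[295.9439607  246.95352473]]
```

View pics/sd3.png

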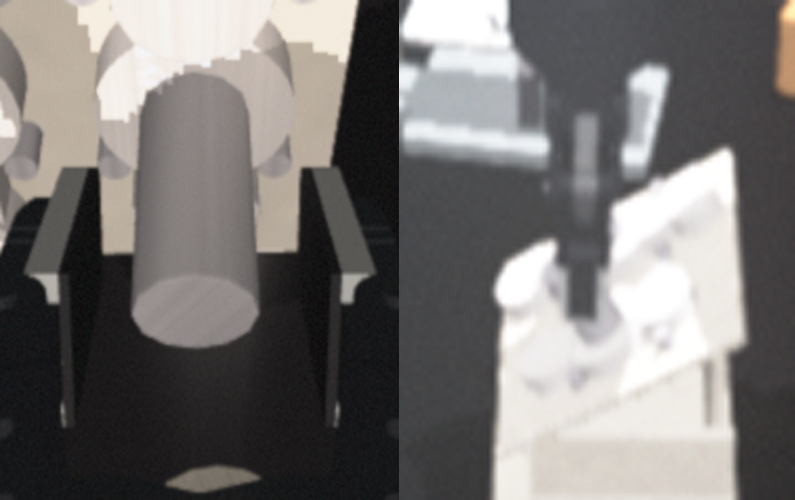

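Call:
{"api": "step_arm", "payload": {
  "moves": [
    [0.1,0,0,0,0],
    [0.1,0,0,0,0],
    [0.1,0,0,0,0],
    [0.1,0,0,0,0],
    [0.1,0,0,0,0]
  ]
}}

```text
t: 6.08
tool_pos: [0.5033, 0.2555, 0.0717]
tool_rot: [-0.113, 3.115, 0.013]
contact_force: [0.3, -0.6, 0.0]
opening: 0.0222
```

Call:
{"api": "step_arm", "payload": {
  "moves": [
    [0.1,0,0,0.015,0],
    [0.1,0,0,0.03,0],
    [0.1,0,0,0.04,0],
    [0.1,0.02,0,0.02,0],
    [0.1,0.05,-0.04,0,0],
    [0.1,0.04,-0.04,0,0],
    [0.1,0.015,-0.025,0,0],
    [0.1,0,0,0,0]
  ]
}}

```text
t: 7.08
tool_pos: [0.6302, 0.1497, 0.1868]
tool_rot: [-0.118, 3.109, 0.017]
contact_force: [0.5, 0.4, -2.7]
opening: 0.0227
```

```bash
python3 - <<'E'
from h import *
p=wrist('w6')
b=fixed('side','d4')
im=cv2.imread('pics/w6.png'); im2=cv2.imread('pics/d4.png')
r=cv2.resize(im,(400,300))
r2=cv2.resize(im2[140:260,200:340],(400,343),interpolation=cv2.INTER_CUBIC)[:300]
cv2.imwrite('pics/sd4.png',np.hstack([r,r2])); print(Ro.from_rotvec(p['obs']['tool_rot']).as_matrix()[:,2])
E
```

```text
t 7.075 pos [0.6302 0.1497 0.1868] yaw of tool y 94.34 open 0.0227 F [ 0.5  0.4 -2.7]
[ 0.02961055  0.01187426 -0.99949098]
```

View pics/sd4.png

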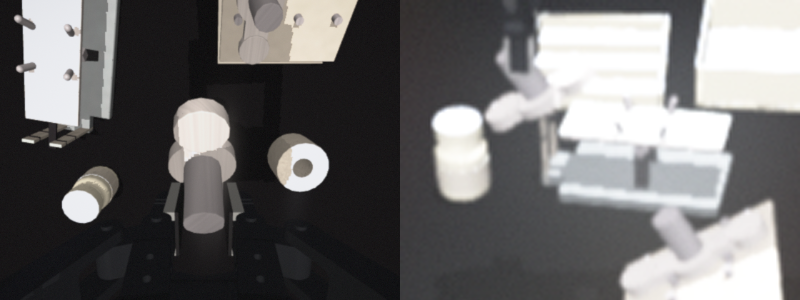

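Call:
{"api": "step_arm", "payload": {
  "moves": [
    [0.1,0,-0.008,-0.05,0],
    [0.1,0,0,-0.05,0],
    [0.1,0,0,-0.045,0],
    [0.1,0,0,-0.01,0],
    [0.1,0,0,-0.005,0]
  ],
  "newtons": 20
}}

```text
t: 7.8
tool_pos: [0.6281, 0.1497, 0.0285]
tool_rot: [-0.132, 3.101, 0.022]
contact_force: [0.9, 0.1, -1.7]
opening: 0.0223
```

Call:
{"api": "step_arm", "payload": {
  "moves": [
    [0.1,0,0,-0.004,0],
    [0.1,0,0,-0.004,0],
    [0.1,0,0,-0.004,0]
  ]
}}

```text
t: 8.18
tool_pos: [0.6328, 0.1505, 0.0279]
tool_rot: [-0.135, 3.093, 0.02]
contact_force: [-6.7, -1.3, 8.8]
opening: 0.0224
```

Call:
{"api": "step_arm", "payload": {
  "moves": [
    [0.1,-0.008,-0.0005,-0.008,0],
    [0.1,-0.008,0,-0.008,0],
    [0.1,-0.006,0,-0.008,0]
  ]
}}

```text
t: 8.55
tool_pos: [0.6219, 0.1513, 0.0194]
tool_rot: [-0.134, 3.067, 0.022]
contact_force: [-4.7, -2.1, 12.3]
opening: 0.0223
```

```bash
python3 - <<'E'
from h import *
p=wrist('w7')
b=fixed('side','d5')
im=cv2.imread('pics/w7.png'); im2=cv2.imread('pics/d5.png')
r=cv2.resize(im,(400,300))
r2=cv2.resize(im2[140:260,200:340],(400,343),interpolation=cv2.INTER_CUBIC)[:300]
cv2.imwrite('pics/sd5.png',np.hstack([r,r2])); print(Ro.from_rotvec(p['obs']['tool_rot']).as_matrix()[:,2])
E
```

```text
t 8.55 pos [0.6219 0.1513 0.0194] yaw of tool y 95.03 open 0.0223 F [-4.7 -2.1 12.3]
[ 0.07115488  0.01720593 -0.99731687]
```

View pics/sd5.png

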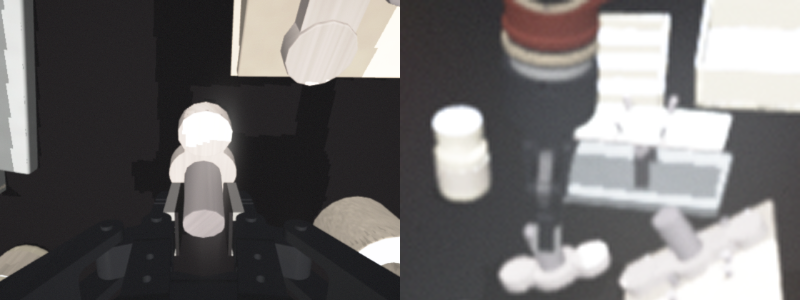

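Call:
{"api": "step_arm", "payload": {
  "moves": [
    [0.5,0,0,0.002,0],
    [0.5,0,0,0.002,0],
    [0.5,0,0,0.01,0],
    [0.5,0,0,0.0,0]
  ]
}}

```text
t: 9.15
tool_pos: [0.6242, 0.1521, 0.0378]
tool_rot: [-0.134, 3.06, 0.023]
contact_force: [0.1, 1.2, 0.8]
opening: 0.0428
```

```bash
python3 - <<'E'
from h import *
p=wrist('w8')
b=fixed('side','d6')
im=cv2.imread('pics/w8.png'); im2=cv2.imread('pics/d6.png')
r=cv2.resize(im,(400,300))
r2=cv2.resize(im2[140:260,200:340],(400,343),interpolation=cv2.INTER_CUBIC)[:300]
cv2.imwrite('pics/sd6.png',np.hstack([r,r2])); print(Ro.from_rotvec(p['obs']['tool_rot']).as_matrix()[:,2])
E
```

```text
t 9.15 pos [0.6242 0.1521 0.0378] yaw of tool y 95.05 open 0.0428 F [0.1 1.2 0.8]
[ 0.07798058  0.01866133 -0.99678021]
```

View pics/sd6.png

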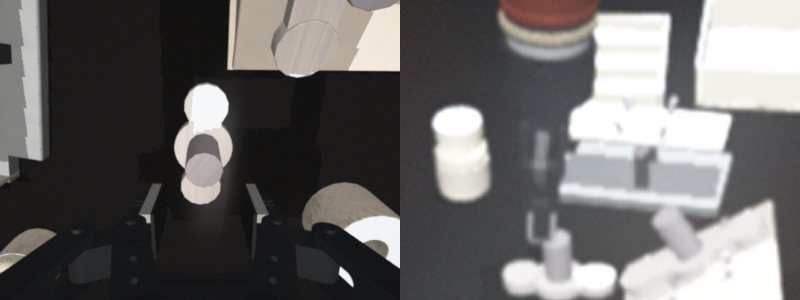

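```bash
python3 - <<'E'
from h import *
p=load('w8.pkl'); im=cv2.imread('pics/w8.png'); cv2.imwrite('pics/w8c.png',cv2.resize(im[100:300,190:390],None,fx=3,fy=3,interpolation=cv2.INTER_CUBIC))
for uv,z in (((287,238),.05),((287,148),.012),((283,263),.012)): print(back(p,uv,z))
E
```

```text
[0.6121387  0.15164371 0.05      ]
[0.5796475 0.1493089 0.012    ]
[0.64526621 0.15299851 0.012     ]
```

View pics/w8c.png

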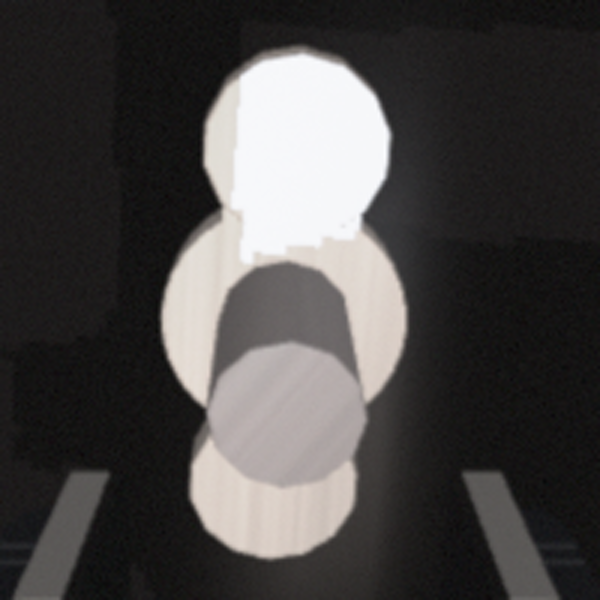

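```bash
python3 - <<'E'
from h import *
p=load('w8.pkl')
h=back(p,(285.7,238.3),.05); f=back(p,(289,149),.012); n=back(p,(281,258.5),.012); d=back(p,(190/1+285/3,100+318/3),.010)
print(h,f,n,d,np.degrees(np.arctan2(n[1]-f[1],n[0]-f[0])),np.hypot(*(n-f)[:2]), 'mid',(n+f)/2)
E
```

```text
[0.6123321  0.15108327 0.05      ] [0.58006831 0.15036653 0.012     ] [0.64250551 0.15162325 0.012     ] [0.61160737 0.15116166 0.01      ] 1.1530771987756512 0.062449839238603595 mid [0.61128691 0.15099489 0.012     ]
```

Call:
{"api": "step_arm", "payload": {
  "moves": [
    [0.5,-0.0105,-0.0007,0,-3.9],
    [0.5,0,0,-0.012,0],
    [0.5,0,0,-0.01,0],
    [0.5,0,0,0,0]
  ],
  "newtons": 35
}}

```text
t: 9.75
tool_pos: [0.6112, 0.1508, 0.0105]
tool_rot: [-0.03, 3.068, 0.018]
contact_force: [-0.7, -0.2, -0.6]
opening: 0.0427
```

Call:
{"api": "step_arm", "payload": {
  "moves": [
    [0.5,0.002,0.0004,0.005,0],
    [0.1,0,0,0,0],
    [0.1,0,0,0,0],
    [0.1,0,0,0,0],
    [0.1,0,0,0,0]
  ]
}}

```text
t: 10.38
tool_pos: [0.6139, 0.1513, 0.0159]
tool_rot: [-0.031, 3.068, 0.019]
contact_force: [-0.0, -0.6, -1.3]
opening: 0.0218
```

```bash
python3 - <<'E'
from h import *
p=wrist('w9'); im=cv2.imread('pics/w9.png'); cv2.imwrite('pics/w9c.png',cv2.resize(im[100:400,150:420],None,fx=2,fy=2,interpolation=cv2.INTER_CUBIC))
print(Ro.from_rotvec(p['obs']['tool_rot']).as_matrix()[:,2])
E
```

```text
t 10.375 pos [0.6139 0.1513 0.0159] yaw of tool y 91.18 open 0.0218 F [-0.  -0.6 -1.3]
[ 0.07345138  0.01288246 -0.99721559]
```

View pics/w9c.png

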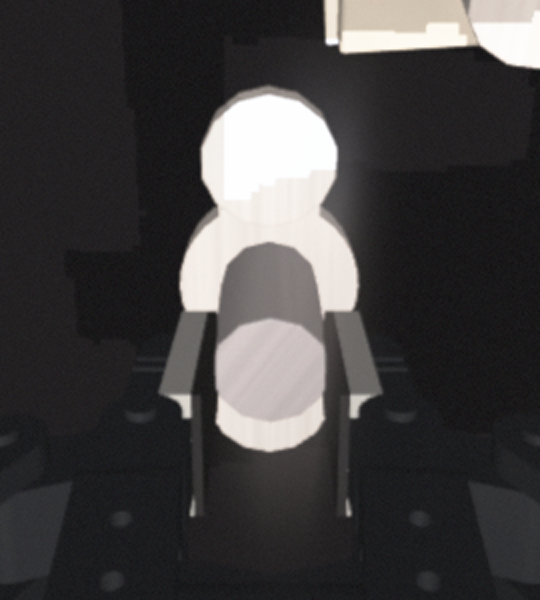

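```bash
python3 - <<'E'
from h import *
p=load('w9.pkl'); print(back(p,(285,285),.05)-p['obs']['tool_pos'])
E
```

```text
[-0.00137945 -0.00049321  0.0340644 ]
```

Call:
{"api": "step_arm", "payload": {
  "moves": [
    [0.1,0,0,0.04,0],
    [0.1,0,0,0.05,0],
    [0.1,-0.01,-0.03,0.025,0],
    [0.1,-0.02,-0.05,0,-3],
    [0.1,-0.02,-0.05,0,-3.6],
    [0.1,-0.01,-0.026,0,0],
    [0.1,0,0,0,0]
  ]
}}

```text
t: 11.3
tool_pos: [0.5493, -0.0092, 0.1324]
tool_rot: [0.149, 3.067, 0.009]
contact_force: [-0.0, 1.2, -1.8]
opening: 0.0218
```

```bash
python3 - <<'E'
from h import *
p=wrist('w10'); s=fixed('scene','s10')
im=cv2.imread('pics/s10.png'); cv2.imwrite('pics/s10c.png',cv2.resize(im[180:330,200:360],None,fx=4,fy=4,interpolation=cv2.INTER_CUBIC))
print(Ro.from_rotvec(p['obs']['tool_rot']).as_matrix()[:,2])
E
```

```text
t 11.3 pos [ 0.5493 -0.0092  0.1324] yaw of tool y 84.45 open 0.0218 F [-0.   1.2 -1.8]
[ 0.07153754  0.0022733  -0.99743532]
```

View pics/w10.png

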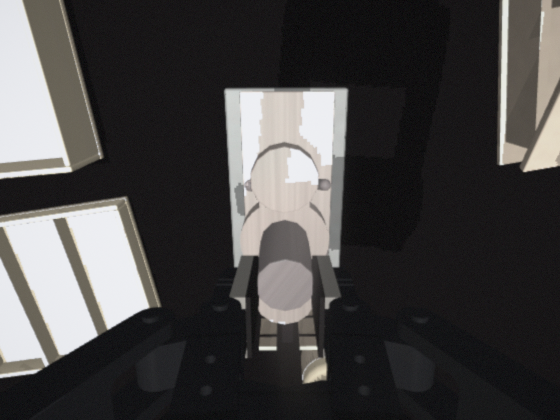

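View pics/s10c.png

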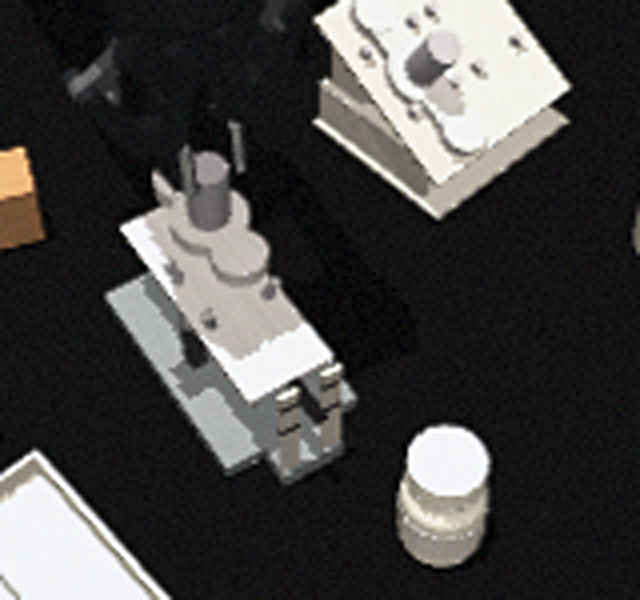

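```bash
python3 - <<'E'
import cv2
im=cv2.imread('pics/w10.png'); cv2.imwrite('pics/w10c.png',cv2.resize(im[80:380,200:370],None,fx=4,fy=2,interpolation=cv2.INTER_CUBIC))
E
```

```text
(no output)
```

View pics/w10c.png

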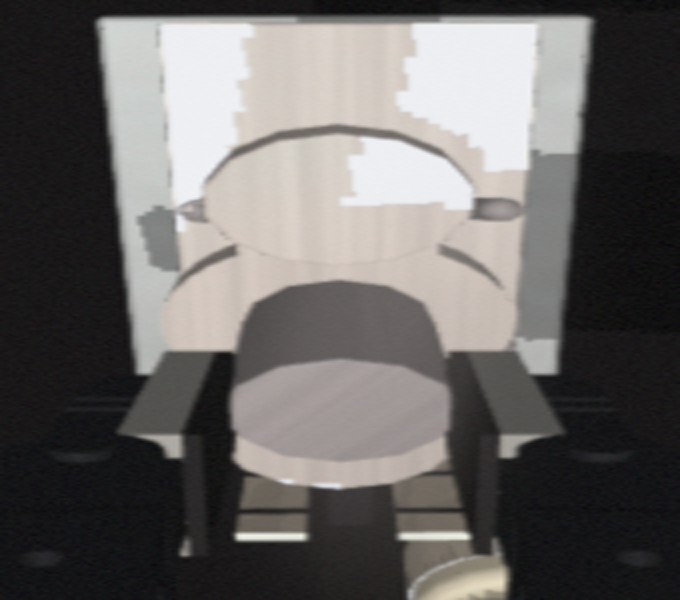

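```bash
cat > beam.py <<'E'
from h import *
def beamfit(obs,x0=(.554,-.005,-.09),show=True):
    def res(q):
        o=[]
        for p,l,uv,w in obs:
            c,s=np.cos(q[2]),np.sin(q[2]); X=[q[0]+c*l[0]-s*l[1],q[1]+s*l[0]+c*l[1],l[2]]
            o.append((proj(p,X)[0]-uv)*w)
        return np.ravel(o)
    f=least_squares(res,x0); 
    if show: print(f.x.round(4),np.degrees(f.x[2]).round(2)); print(res(f.x).reshape(-1,2).round(1).tolist())
    return f.x
E
python3 - <<'E'
from beam import *
w=load('w10.pkl');a=load('s10.pkl')
W=[(w,(-.075,-.028,.066),(240.5,92),[1,1]),(w,(-.075,.028,.066),(334.3,92),[1,1]),(w,(.093,0,.085),(288.4,347),[1,.3])]
S=lambda u,v:(200+u/4,180+v/4)
A=[(a,(-.075,-.028,.066),S(120,228),[1,1]),(a,(.075,-.028,.066),S(252,398),[1,1]),(a,(.075,.028,.066),S(340,355),[1,1])]
q=beamfit(W); beamfit(A); beamfit(W+A)
q=beamfit(W,show=False); c,s=np.cos(q[2]),np.sin(q[2])
for sx in(-1,1):
  for sy in (-1,1):
    for r,z in((.018,.066),(.021,.083)): print((sx,sy,z),proj(w,[q[0]+c*sx*r-s*sy*r,q[1]+s*sx*r+c*sy*r,z]).round(1),proj(a,[q[0]+c*sx*r-s*sy*r,q[1]+s*sx*r+c*sy*r,z]).round(1))
hub=back(w,(200+341/4,80+409/2),.1324+.0341); print('hub',hub, hub-w['obs']['tool_pos'])
E
```

```text
[ 0.5545 -0.0074 -0.0922] -5.28
[[-0.8, 0.2], [0.9, -0.2], [-0.1, 0.2]]
[ 0.5563 -0.0049 -0.0785] -4.5
[[-0.0, -0.5], [0.5, 0.7], [-0.5, -0.3]]
[ 0.5547 -0.0071 -0.0895] -5.13
[[-0.7, 0.6], [1.0, -0.1], [0.7, 0.2], [-0.9, -0.7], [-1.2, 0.9], [-1.9, -0.0]]
(-1, -1, 0.066) [[259.4 185.7]] [[244.4 250.2]]
(-1, -1, 0.083) [[252.6 188.9]] [[242.1 245.4]]
(-1, 1, 0.066) [[315.8 185.3]] [[257.6 243.6]]
(-1, 1, 0.083) [[323.5 188.5]] [[257.8 237.6]]
(1, -1, 0.066) [[260.9 237.3]] [[252.3 260.7]]
(1, -1, 0.083) [[254.8 252.8]] [[251.4 257.7]]
(1, 1, 0.066) [[314.5 236.9]] [[265.7 253.7]]
(1, 1, 0.083) [[321.4 252.3]] [[267.3 249.5]]
hub [ 0.54778745 -0.00929646  0.1665    ] [-0.00152494 -0.00011396  0.03408553]
```

Call:
{"api": "step_arm", "payload": {
  "moves": [
    [0.1,0.0067,0.0021,-0.01,0.3],
    [0.1,0,0,-0.01,0],
    [0.1,0,0,-0.008,0],
    [0.1,0,0,0,0]
  ]
}}

```text
t: 11.9
tool_pos: [0.557, -0.0023, 0.1008]
tool_rot: [0.131, 3.07, 0.012]
contact_force: [-1.1, -0.9, -1.8]
opening: 0.0219
```

```bash
python3 - <<'E'
from h import *
p=wrist('w11'); s=fixed('scene','s11'); d=fixed('side','d11')
im=cv2.imread('pics/s11.png'); c=cv2.resize(im[200:300,215:315],None,fx=3.8,fy=3.8,interpolation=cv2.INTER_CUBIC)
im=cv2.imread('pics/w11.png'); c2=cv2.resize(im[80:380,190:380],None,fx=2,fy=380/300,interpolation=cv2.INTER_CUBIC)
cv2.imwrite('pics/c11.png',np.hstack([c,c2]))
E
```

```text
t 11.9 pos [ 0.557  -0.0023  0.1008] yaw of tool y 85.15 open 0.0219 F [-1.1 -0.9 -1.8]
```

View pics/c11.png

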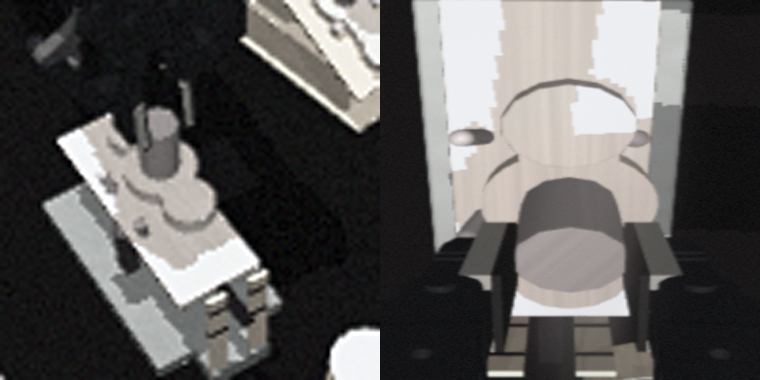

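Call:
{"api": "step_arm", "payload": {
  "moves": [
    [0.1,-0.001,-0.0048,0,-0.3],
    [0.1,0,0,0,0]
  ]
}}

```text
t: 12.3
tool_pos: [0.5575, -0.0081, 0.1035]
tool_rot: [0.14, 3.065, 0.01]
contact_force: [0.1, 0.3, -2.2]
opening: 0.0218
```

```bash
python3 - <<'E'
from h import *
p=wrist('w12'); 
im=cv2.imread('pics/w12.png'); c2=cv2.resize(im[60:380,190:380],None,fx=4,fy=600/320,interpolation=cv2.INTER_CUBIC)
cv2.imwrite('pics/c12.png',c2)
E
```

```text
t 12.3 pos [ 0.5575 -0.0081  0.1035] yaw of tool y 84.79 open 0.0218 F [ 0.1  0.3 -2.2]
```

View pics/c12.png

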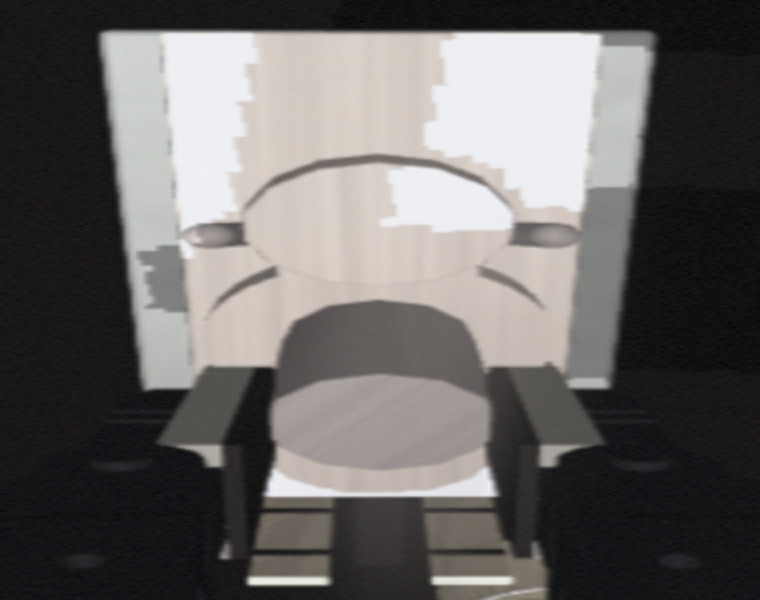

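```bash
python3 - <<'E'
from beam import *
w=load('w12.pkl'); U=lambda x,y:(190+x/4,60+y/1.875)
W=[(w,(-.075,-.028,.066),U(163,33),[1,1]),(w,(-.075,.028,.066),U(602,35),[1,1]),(w,(.093,0,.085),U(381,580),[1,.3]),(w,(.075,0,.066),U(381,497),[0,1])]
q=beamfit(W)
hub=back(w,U(381,422),.1035+.0341); print('hub',hub,'need', q[:2]-hub[:2])
c,s=np.cos(q[2]),np.sin(q[2])
for r,z in((.0215,.083),(.023,.083)): print([proj(w,[q[0]-c*r-s*sy*r,q[1]-s*r+c*sy*r,z]).round(1).tolist() for sy in(-1,1)])
E
```

```text
[ 0.5546 -0.0074 -0.0933] -5.34
[[-0.3, 0.4], [0.5, -0.4], [-0.2, -0.0], [-0.0, 0.0]]
hub [ 0.5561725  -0.00831497  0.1376    ] need [-0.00160229  0.00090685]
[[[243.8, 189.1]], [[327.6, 189.1]]]
[[[240.8, 186.3]], [[330.7, 186.3]]]
```

Call:
{"api": "step_arm", "payload": {
  "moves": [
    [0.1,-0.0016,0.0009,-0.004,0],
    [0.1,0,0,-0.004,0]
  ]
}}

```text
t: 12.6
tool_pos: [0.5563, -0.0072, 0.0958]
tool_rot: [0.14, 3.064, 0.01]
contact_force: [-0.5, 0.8, -1.3]
opening: 0.0218
```

Call:
{"api": "step_arm", "payload": {
  "moves": [
    [0.1,-0.0004,0,-0.004,0],
    [0.1,0,0,-0.004,0]
  ]
}}

```text
t: 12.85
tool_pos: [0.5556, -0.0071, 0.0869]
tool_rot: [0.14, 3.064, 0.011]
contact_force: [0.7, -0.1, -2.2]
opening: 0.0215
```

Call:
{"api": "step_arm", "payload": {
  "moves": [
    [0.1,0.0003,0,-0.003,0],
    [0.1,0,0,0,0]
  ]
}}

```text
t: 13.1
tool_pos: [0.5554, -0.007, 0.0829]
tool_rot: [0.14, 3.065, 0.011]
contact_force: [0.6, -0.1, -1.6]
opening: 0.0219
```

```bash
python3 - <<'E'
from h import *
p=wrist('w13'); s=fixed('scene','s13'); d=fixed('side','d13')
im=cv2.imread('pics/s13.png'); c=cv2.resize(im[200:300,215:315],None,fx=3.8,fy=5,interpolation=cv2.INTER_CUBIC)
im=cv2.imread('pics/d13.png'); c2=cv2.resize(im[140:225,235:335],None,fx=3.8,fy=500/85,interpolation=cv2.INTER_CUBIC)
cv2.imwrite('pics/c13.png',np.hstack([c,c2]))
E
```

```text
t 13.1 pos [ 0.5554 -0.007   0.0829] yaw of tool y 84.79 open 0.0219 F [ 0.6 -0.1 -1.6]
```

View pics/c13.png

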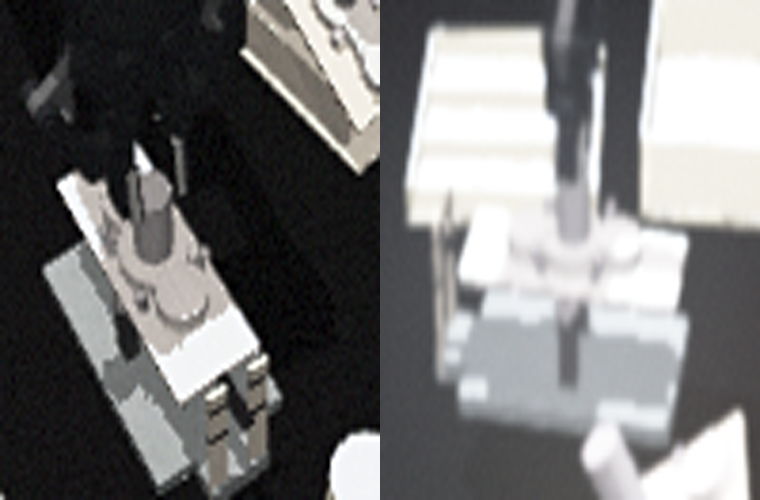

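View pics/w13.png

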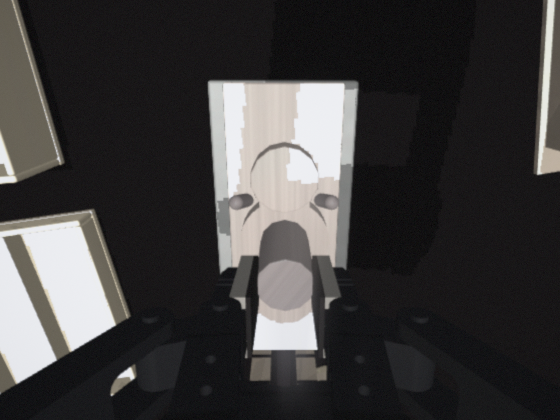

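Call:
{"api": "step_arm", "payload": {
  "moves": [
    [0.1,0.0002,0,-0.0012,0],
    [0.1,0,0,0,0],
    [0.5,0,0,0,0],
    [0.5,0,0,0,0],
    [0.5,0,0,0,0],
    [0.5,0,0,0.02,0],
    [0.5,0,0,0.04,0],
    [0.5,-0.02,0,0.05,0],
    [0.5,0,0,0,0],
    [0.5,0,0,0,0],
    [0.5,0,0,0,0],
    [0.5,0,0,0,0]
  ]
}}

```text
t: 14.75
tool_pos: [0.5373, -0.0073, 0.202]
tool_rot: [0.14, 3.058, 0.009]
contact_force: [-0.2, -0.2, -0.5]
opening: 0.0425
```

```bash
python3 - <<'E'
from h import *
p=wrist('w14'); s=fixed('scene','s14'); d=fixed('side','d14')
im=cv2.imread('pics/s14.png'); c=cv2.resize(im[200:300,215:315],None,fx=3.8,fy=5,interpolation=cv2.INTER_CUBIC)
im=cv2.imread('pics/d14.png'); c2=cv2.resize(im[140:225,235:335],None,fx=3.8,fy=500/85,interpolation=cv2.INTER_CUBIC)
cv2.imwrite('pics/c14.png',np.hstack([c,c2]))
E
```

```text
t 14.75 pos [ 0.5373 -0.0073  0.202 ] yaw of tool y 84.8 open 0.0425 F [-0.2 -0.2 -0.5]
```

View pics/c14.png

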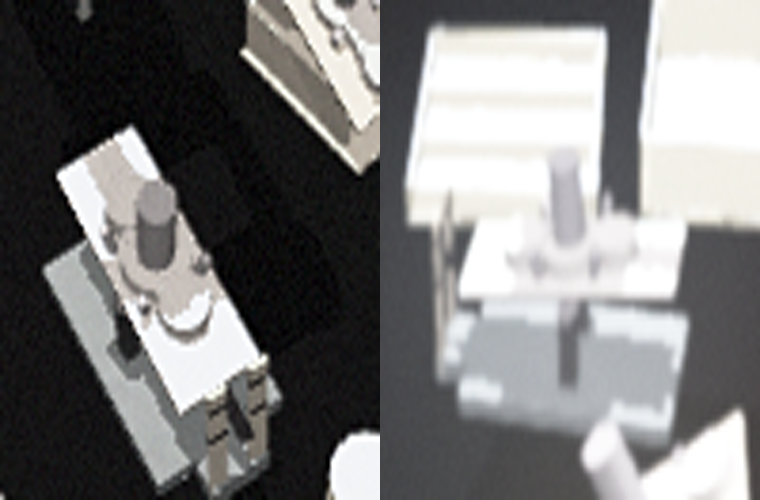

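View pics/w14.png

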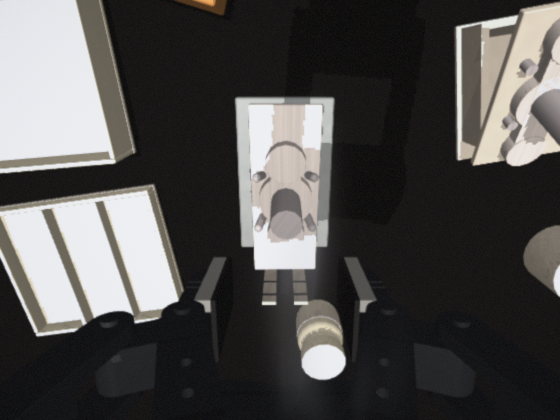

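```bash
cat >> beam.py <<'E'
def tiltpt(q,l,th):
    # l relative: x,y, z abs height at level ; knife edge at z=.060
    x=l[0]*np.cos(th)+(l[2]-.06)*np.sin(th); z=.06-l[0]*np.sin(th)+(l[2]-.06)*np.cos(th)
    c,s=np.cos(q[2]),np.sin(q[2]); return [q[0]+c*x-s*l[1],q[1]+s*x+c*l[1],z]
def tiltfit(obs,q):
    def res(v):
        o=[]
        for p,l,uv in obs:
            if p is None: continue
            # v: th, then per-image pixel bias
            k=ids[p['shot']]; o.append(proj(p,tiltpt(q,l,v[0]))[0]-uv-v[1+2*k:3+2*k])
        return np.ravel(o)
    shots=sorted({p['shot'] for p,_,_ in obs}); ids={s:i for i,s in enumerate(shots)}
    f=least_squares(res,np.zeros(1+2*len(shots))); print('tilt',f.x.round(4)); print(res(f.x).reshape(-1,2).round(1).tolist())
    return f.x[0]
E
python3 - <<'E'
import cv2
im=cv2.imread('pics/s14.png'); cv2.imwrite('pics/s14g.png',cv2.resize(im[255:305,250:300],None,fx=12,fy=12,interpolation=cv2.INTER_CUBIC))
im=cv2.imread('pics/d14.png'); cv2.imwrite('pics/d14g.png',cv2.resize(im[165:225,235:325],None,fx=8,fy=8,interpolation=cv2.INTER_CUBIC))
E
```

```text
(no output)
```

View pics/s14g.png

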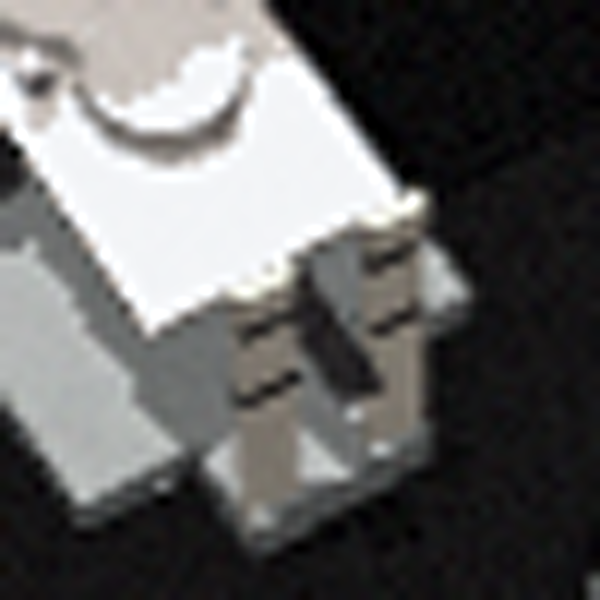

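View pics/d14g.png

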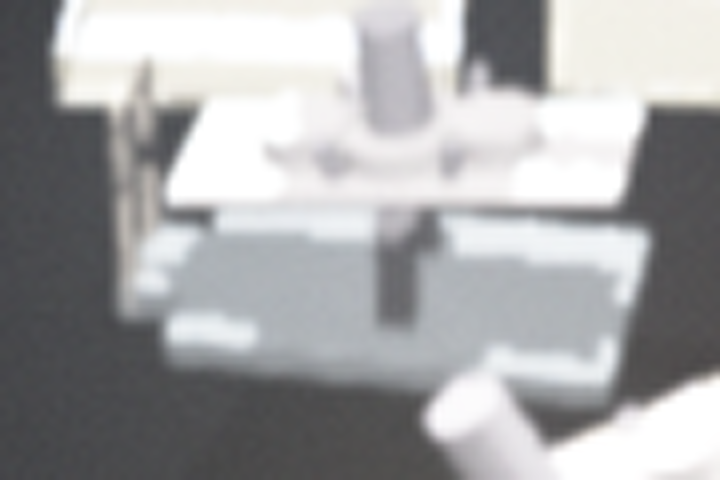

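```bash
python3 - <<'E'
from beam import *
q=(.5546,-.0074,-.0925)
a0=load('s10.pkl');a=load('s14.pkl');d=load('d14.pkl');w=load('w14.pkl')
K={k:(.075*k[0],.028*k[1],.066) for k in((1,1),(1,-1),(-1,1),(-1,-1))}
tiltfit([(a,K[-1,-1],(230,235)),(a,K[-1,1],(249.7,225)),(a,K[1,-1],(262.5,282.9)),(a,K[1,1],(283.3,271.7))],q)
tiltfit([(d,K[1,1],(255.6,190.4)),(d,K[-1,1],(312.5,190.4)),(d,K[1,-1],(261.25,177.5)),(d,K[-1,-1],(315,177.7))],q)
tiltfit([(a0,K[-1,-1],(230,237)),(a0,K[1,-1],(263,279.5)),(a0,K[1,1],(285,268.75))],q)
for th in (0,.06,.08,.1,.117,.15): print(th,[(proj(a,tiltpt(q,(x,0,.063),th))[0]-[250,255]).round(1)*12 for x in (.075,.093,.105)])
for dz in (.011,-.011): print('line mid',(proj(a,[q[0]+.093*np.cos(q[2]),q[1]+.093*np.sin(q[2]),.063+dz])[0]-[250,255])*12)
E
```

```text
tilt [ 0.1127 -0.6756 -0.459 ]
[[-0.4, -0.2], [0.2, 0.2], [-0.1, 0.2], [0.3, -0.2]]
tilt [ 0.1062 -0.9363 -1.1289]
[[0.2, -0.9], [-0.3, -0.7], [-0.3, 0.9], [0.4, 0.7]]
tilt [-0.0275 -1.5299 -0.1225]
[[0.6, -0.1], [0.0, 0.5], [-0.6, -0.4]]
0 [array([268.8, 243.6]), array([321.6, 313.2]), array([357.6, 360. ])]
0.06 [array([268.8, 258. ]), array([321.6, 330. ]), array([357.6, 378. ])]
0.08 [array([268.8, 261.6]), array([321.6, 334.8]), array([357.6, 384. ])]
0.1 [array([268.8, 266.4]), array([321.6, 339.6]), array([356.4, 390. ])]
0.117 [array([268.8, 270. ]), array([320.4, 344.4]), array([356.4, 394.8])]
0.15 [array([268.8, 276. ]), array([320.4, 352.8]), array([355.2, 403.2])]
line mid [320.97801946 278.99893513]
line mid [321.73901437 345.83416833]
```

```bash
python3 - <<'E'
from beam import *
d=fixed('side','d15'); s=fixed('scene','s15')
im0=cv2.imread('pics/d3.png')
for n in ('d3','d13','d14','d15'):
    im=cv2.imread(f'pics/{n}.png'); c=cv2.resize(im[168:200,245:325],None,fx=9,fy=9,interpolation=cv2.INTER_CUBIC); cv2.imwrite(f'pics/{n}z.png',c)
cv2.imwrite('pics/dz.png',np.vstack([cv2.imread('pics/d3z.png'),cv2.imread('pics/d15z.png')]))
E
```

```text
(no output)
```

View pics/dz.png

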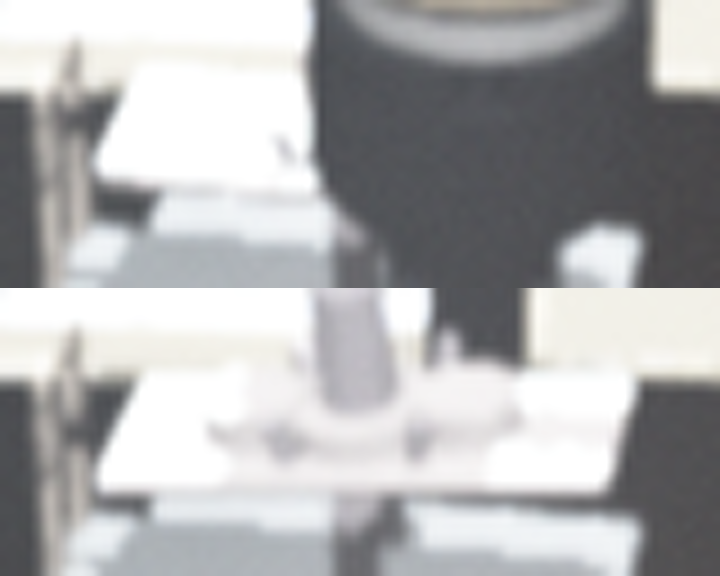

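```bash
cat > edge.py <<'E'
from beam import *
def prof(n,cols,r0,r1):
    g=cv2.cvtColor(cv2.imread(f'pics/{n}.png'),cv2.COLOR_BGR2GRAY).astype(float)
    out=[]
    for c in cols:
        v=g[r0:r1,c]; d=v[:-1]-v[1:]; k=int(np.argmax(d)); # bright to dark
        lo=max(k-1,0);hi=min(k+2,len(d)); w=np.clip(d[lo:hi],0,None); out.append(r0+.5+(w*np.arange(lo,hi)).sum()/w.sum())
    return np.array(out)
E
python3 - <<'E'
from edge import *
cols=np.r_[258:279,288:312]
for n in ('side0','d4','d5','d6','d14','d15'):
    e=prof(n,cols,184,198); 
    # robust fit
    m=np.ones(len(cols),bool)
    for _ in range(4):
        k=np.polyfit(cols[m],e[m],1); r=e-np.polyval(k,cols); m=abs(r)<max(.3,2*np.median(abs(r[m])))
    print(n,k.round(4),m.sum(),'std',r[m].std().round(2),e.round(1)[::4])
q=(.5546,-.0074,-.0925); d=load('d15.pkl')
for z,lab in ((.060,'bottom'),(.066,'top')):
  for th in(0,.09,.1,.117,.13):
    P=proj(d,[tiltpt(q,(x,.028,z),th) for x in(-.07,.07)]); print(lab,th,((P[0]-P[1])[1]/(P[0]-P[1])[0]).round(4),P.round(1).tolist())
E
```

```text
side0 [3.540000e-02 1.830769e+02] 43 std 2.47 [188.2 188.  193.5 193.6 194.5 194.5 185.1 196.2 196.2 191.2 191.3 191.2]
d4 [4.580000e-02 1.801876e+02] 45 std 2.42 [187.7 188.1 193.5 193.6 194.5 194.5 195.8 196.2 196.2 191.5 191.9 191.8]
d5 [-1.300000e-03  1.941501e+02] 42 std 1.88 [192.1 188.  193.5 193.5 194.5 194.5 195.6 196.2 196.2 191.4 191.9 191.7]
d6 [-1.590000e-02  1.985748e+02] 40 std 1.79 [195.8 188.1 193.5 193.5 194.5 194.5 195.7 196.2 196.2 191.4 191.9 191.8]
d14 [-9.00000e-02  2.17517e+02] 24 std 0.34 [190.1 189.8 193.6 193.5 194.4 194.5 189.8 189.8 190.1 190.1 190.2 190.1]
d15 [-9.10000e-02  2.17753e+02] 23 std 0.33 [190.1 189.8 193.6 193.6 194.4 194.5 189.8 190.  190.1 190.1 190.1 190.1]
bottom 0 0.0963 [[309.7, 193.0], [256.7, 187.9]]
bottom 0.09 0.0192 [[309.6, 190.9], [257.0, 189.9]]
bottom 0.1 0.0106 [[309.6, 190.7], [257.0, 190.2]]
bottom 0.117 -0.0041 [[309.5, 190.3], [257.1, 190.5]]
bottom 0.13 -0.0155 [[309.5, 190.0], [257.1, 190.8]]
top 0 0.0956 [[309.7, 191.0], [256.6, 186.0]]
top 0.09 0.0183 [[309.4, 189.0], [256.7, 188.0]]
top 0.1 0.0096 [[309.3, 188.7], [256.7, 188.2]]
top 0.117 -0.0052 [[309.3, 188.3], [256.7, 188.6]]
top 0.13 -0.0165 [[309.2, 188.0], [256.7, 188.9]]
```

```bash
python3 - <<'E'
from edge import *
cols=np.r_[257:311]
for n,r0,r1 in (('side0',185,193),('d6',185,193),('d14',186,193),('d15',186,193)):
    e=prof(n,cols,r0,r1); print(n); print(e.round(2).tolist())
g=cv2.cvtColor(cv2.imread('pics/d15.png'),cv2.COLOR_BGR2GRAY)
for c in (258,262,270,276,280,284,290,300,308): print(c,g[184:197,c])
g=cv2.cvtColor(cv2.imread('pics/d6.png'),cv2.COLOR_BGR2GRAY)
for c in (258,262,270,276,280,284,290,300,308): print(c,g[184:197,c])
E
```

```text
side0
[187.64, 188.25, 188.3, 188.48, 188.44, 188.05, 187.42, 187.21, 187.25, 187.31, 187.2, 187.14, 187.08, 187.17, 187.68, 188.09, 188.17, 188.21, 188.26, 188.5, 188.5, 188.43, 188.11, 188.21, 189.17, 189.72, 190.01, 190.07, 190.36, 190.5, 190.54, 190.63, 190.64, 185.98, 185.5, 190.5, 190.1, 190.23, 190.24, 190.33, 190.27, 190.25, 190.31, 190.75, 190.93, 191.11, 191.21, 191.24, 191.25, 191.29, 191.3, 191.27, 191.24, 191.21]
d6
[185.5, 186.65, 188.33, 188.38, 188.36, 188.08, 187.79, 187.74, 187.84, 187.91, 187.84, 187.88, 187.86, 187.94, 188.23, 188.46, 188.54, 188.53, 188.47, 188.82, 188.81, 188.83, 188.88, 189.02, 189.36, 189.83, 190.08, 190.11, 190.41, 190.46, 190.59, 190.65, 190.61, 190.18, 185.5, 190.5, 190.46, 190.63, 190.77, 190.9, 190.9, 190.87, 190.91, 190.93, 191.03, 191.21, 191.31, 191.4, 191.45, 191.44, 191.5, 191.5, 191.5, 191.5]
d14
[190.16, 190.13, 190.15, 190.26, 190.08, 189.78, 189.5, 189.57, 189.53, 189.53, 189.59, 189.47, 189.19, 189.08, 189.11, 189.09, 189.11, 189.15, 189.27, 189.5, 189.5, 189.14, 189.21, 189.15, 189.45, 190.06, 190.03, 190.01, 190.16, 190.27, 19
[... 958 characters left out ...]
113]
290 [190 186 194 219 236 232 202 177 199 188 165 165 173]
300 [229 251 255 255 255 251 210 145 193 236 242 240 228]
308 [247 254 255 255 255 252 207 125 123 192 236 241 239]
258 [110 115 111 102  95  89  84  86 105 147 187 190 171]
262 [255 255 255 251 210 153 164 200 221 214 186 176 177]
270 [255 255 255 255 245 237 241 241 238 225 194 180 177]
276 [209 223 240 252 252 233 224 237 242 239 226 194 181]
280 [255 255 255 255 255 244 232 240 240 238 232 216 187]
284 [255 255 255 255 255 253 228 192 191 184 167 136 112]
290 [255 255 253 251 254 253 238 218 215 214 210 200 182]
300 [255 255 255 255 255 255 255 242 232 242 243 240 227]
308 [255 255 255 255 255 255 255 255 238 225 239 244 240]
```

```bash
python3 - <<'E'
from edge import *
r=[cv2.resize(cv2.imread(f'pics/{n}.png')[262:292,263:293],None,fx=13,fy=13,interpolation=cv2.INTER_CUBIC) for n in('s10','s15')]
cv2.imwrite('pics/g15.png',np.hstack(r))
for n in('s10','s15'):
    g=cv2.cvtColor(cv2.imread(f'pics/{n}.png'),cv2.COLOR_BGR2GRAY); print(n); print(g[268:292,268:286])
E
```

```text
s10
[[244 245 245 245 243 243 245 245 244 244 245 245 247 254 232  87   2   9]
 [245 244 245 244 244 244 245 244 244 244 245 247 248 251 222  77   0   3]
 [244 244 245 244 246 244 245 244 244 245 248 250 249 149 191  78  71  27]
 [244 245 245 245 244 244 244 246 249 249 254 158 114 113 124 147 255 126]
 [244 243 245 245 245 246 249 248 252 182 123 111 116 193 251 255 220  97]
 [244 244 245 247 249 251 254 205 130 107 110 104 222 254 212 130 114  69]
 [244 245 248 250 255 166  96 106 110 107 110 110  98 111 117 113 115  62]
 [246 248 251 209  81  11   5  55 107 119 112 111 104 113 115  66  66 142]
 [248 243 143  92  44  73  42  19  81 114 117 113  65  58  33  48 110 168]
 [150 111 113 125 155 255 162  42  22 111 118 117  69  59 110 117 118 163]
 [108 115 194 254 255 220 104  32  22  56 107 117 112 124 120 120 111 160]
 [103 222 254 211 130 116  79  33  29  25  58 110 116 120 120 118 112 161]
 [109 100 110 115 114 119  54  26  28  27  24  56 108 120 116 118  66 120]
 [109 114 112 116  69  46  58  50  30  30  32  27 107 120  71  32  53  84]
 [114  86  61  28  52 113 121 100  36  27  32 
[... 1809 characters left out ...]
 89  38  52 117 125  90]
 [115 114  68 112 117 120 103  40  32  32  37  65 110 123 121 123 123  60]
 [107 111 118 118 117 119 121  72  38  37  40  32  67 115 123 120 124  52]
 [112 113 116 120 121 121 112 114  61  38  38  33  26 109 123 121 129  53]
 [111 111 122 118 112  72  22 107  91  35  31  33  30  68 113 122 126  60]
 [112  83 111  70  34  56 111 116 115  72  42  35  26  54 109 122 122  61]
 [115  68  40  52 114 122 119 110 115 121  76  95 119 119 122 120 119  55]
 [113 111 118 124 120 120 117 112 111 114 114 185 128 120 118 120 120  49]
 [108 112 116 116 117 118 129 124 111 109 109 112 106 121 117 118 120  78]
 [115 149 122 111 116 117 127 185 132 107 110 115 107 122 121 111 101  66]]
```

View pics/g15.png

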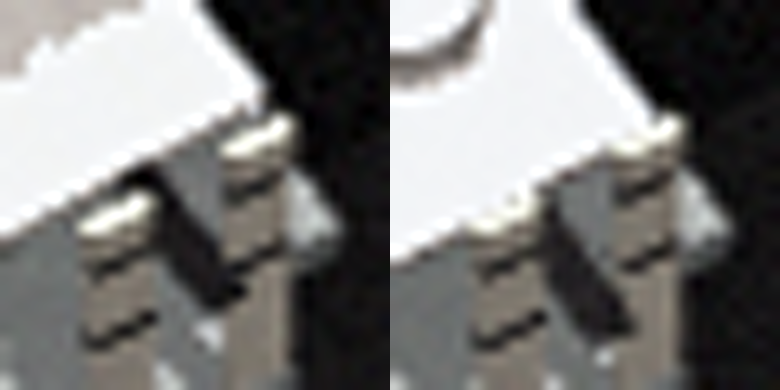

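```bash
python3 - <<'E'
from edge import *
q=(.5546,-.0074,-.0925); a=load('s15.pkl')
def pos(n):
    g=cv2.cvtColor(cv2.imread(f'pics/{n}.png'),cv2.COLOR_BGR2GRAY).astype(float)
    o={}
    for c in range(275,281):
        v=np.clip(112-g[268:292,c],0,90); v[v<6]=0
        # keep largest connected run
        runs=[];k=0
        while k<len(v):
            if v[k]>0:
                j=k
                while j<len(v) and v[j]>0: j+=1
                runs.append((v[k:j].sum(),k,j)); k=j
            else:k+=1
        s,k,j=max(runs); o[c]=((v[k:j]*np.arange(k,j)).sum()/s+268,s,k,j)
    return o
P={n:pos(n) for n in('side0' and 'scene0','s1','s2','s10','s11','s14','s15')}
for n in P: print(n,{c:(round(v[0],2),round(v[1]),v[2],v[3]) for c,v in P[n].items()})
# model: v at column for theta
X=np.linspace(.078,.11,60)
for th in(0,.06,.08,.1,.117,.13):
    p=proj(a,[tiltpt(q,(x,0,.063),th) for x in X]); print(th,[round(float(np.interp(c,p[:,0],p[:,1])-np.interp(c,*proj(a,[tiltpt(q,(x,0,.063),0) for x in X]).T)),2) for c in range(275,281)])
E
```

```text
scene0 {275: (np.float64(278.17), 536, 7, 15), 276: (np.float64(279.5), 571, 8, 16), 277: (np.float64(280.77), 532, 9, 17), 278: (np.float64(281.9), 558, 11, 18), 279: (np.float64(282.53), 504, 11, 18), 280: (np.float64(283.29), 338, 13, 18)}
s1 {275: (np.float64(278.11), 537, 7, 15), 276: (np.float64(279.35), 578, 6, 16), 277: (np.float64(280.83), 533, 9, 17), 278: (np.float64(281.93), 514, 11, 18), 279: (np.float64(282.59), 487, 11, 18), 280: (np.float64(283.42), 311, 14, 18)}
s2 {275: (np.float64(278.13), 532, 7, 15), 276: (np.float64(279.43), 573, 8, 16), 277: (np.float64(280.87), 526, 9, 17), 278: (np.float64(281.99), 530, 11, 18), 279: (np.float64(282.64), 477, 12, 18), 280: (np.float64(283.41), 304, 14, 18)}
s10 {275: (np.float64(278.07), 542, 6, 15), 276: (np.float64(279.47), 576, 8, 16), 277: (np.float64(280.85), 510, 10, 17), 278: (np.float64(281.96), 518, 11, 18), 279: (np.float64(282.65), 478, 12, 18), 280: (np.float64(283.46), 298, 14, 18)}
s11 {275: (np.float64(278.13), 529, 7, 15), 276: (np.float64(279.42), 570, 8, 16), 277: (np.float64(280.79), 520, 9, 17), 278: (np.float64(281.98), 517, 11, 18), 279: (np.float64(282.61), 486, 11, 18), 280: (np.float64(283.46), 299, 14, 18)}
s14 {275: (np.float64(280.26), 540, 8, 17), 276: (np.float64(282.02), 523, 10, 19), 277: (np.float64(283.4), 544, 12, 20), 278: (np.float64(284.75), 476, 13, 21), 279: (np.float64(284.91), 408, 13, 21), 280: (np.float64(285.69), 291, 16, 20)}
s15 {275: (np.float64(280.28), 542, 8, 17), 276: (np.float64(282.01), 531, 9, 19), 277: (np.float64(283.39), 552, 11, 20), 278: (np.float64(284.73), 484, 13, 21), 279: (np.float64(285.29), 379, 15, 21), 280: (np.float64(285.7), 299, 16, 20)}
0 [0.0, 0.0, 0.0, 0.0, 0.0, 0.0]
0.06 [1.27, 1.33, 1.4, 1.46, 1.53, 1.59]
0.08 [1.69, 1.78, 1.86, 1.95, 2.03, 2.12]
0.1 [2.11, 2.22, 2.33, 2.43, 2.54, 2.64]
0.117 [2.47, 2.59, 2.72, 2.84, 2.97, 3.09]
0.13 [2.74, 2.88, 3.02, 3.16, 3.3, 3.43]
```

Call:
{"api": "step_arm", "payload": {
  "moves": [
    [0.5,0,0,-0.042,0],
    [0.5,0,0,0,0]
  ]
}}

```text
t: 15.25
tool_pos: [0.5377, -0.0074, 0.16]
tool_rot: [0.139, 3.057, 0.009]
contact_force: [-0.0, 0.0, 0.1]
opening: 0.0426
```

```bash
python3 - <<'E'
from h import *
p=wrist('w16'); im=cv2.imread('pics/w16.png'); cv2.imwrite('pics/w16c.png',cv2.resize(im[70:340,190:380],None,fx=4,fy=600/270,interpolation=cv2.INTER_CUBIC))
E
```

```text
t 15.25 pos [ 0.5377 -0.0074  0.16  ] yaw of tool y 84.8 open 0.0426 F [-0.   0.   0.1]
```

View pics/w16c.png

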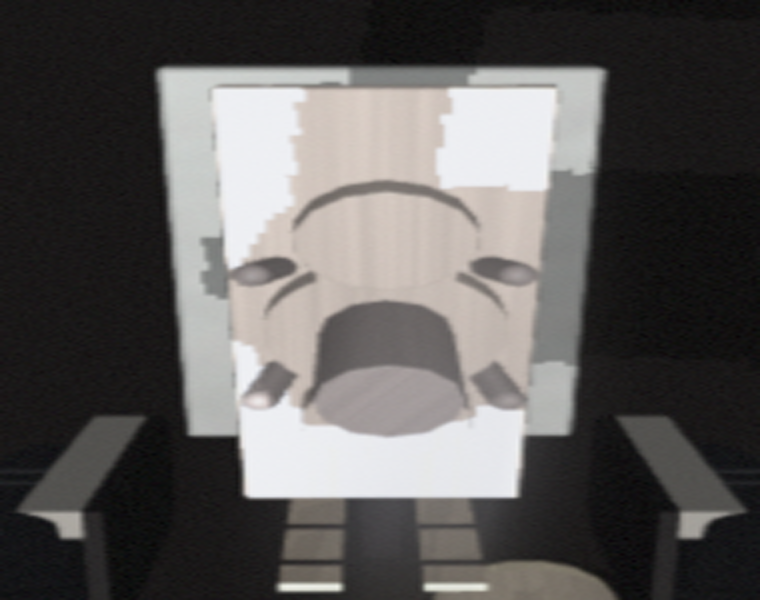

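```bash
python3 - <<'E'
from beam import *
w=load('w16.pkl'); U=lambda x,y:np.array([190+x/4,70+y*.45])
C=[((-1,-1),U(212,88)),((-1,1),U(557,88)),((1,-1),U(246,497)),((1,1),U(518,497))]
P=[((-1,-1),U(252,274)),((-1,1),U(519,274)),((1,-1),U(260,399)),((1,1),U(510,399))]
hub=U(390,401)
def res(v,dt=None):
    q=v[:3];th=v[3];o=[]
    for k,uv in C: o.append(proj(w,tiltpt(q,(.075*k[0],.028*k[1],.066),th))[0]-uv)
    for k,uv in P: o.append(proj(w,tiltpt(q,(v[6]*k[0],v[6]*k[1],.0825),th))[0]-uv)
    o.append(proj(w,tiltpt(q,(v[4],v[5],.116),th))[0]-hub)
    return np.ravel(o)
f=least_squares(res,(.5546,-.0074,-.093,.1,0,0,.021)); print(f.x.round(4)); print(f.fun.reshape(-1,2).round(2).tolist())
J=f.jac; s=np.sqrt(np.diag(np.linalg.inv(J.T@J)))*.4; print('sig',s.round(4))
for th in (.09,.1,.11,.12):
    g=least_squares(lambda v:np.r_[res(v),(v[3]-th)*1e5],f.x); print(th,g.cost.round(2),g.x.round(4))
E
```

```text
[ 5.537e-01 -7.300e-03 -9.120e-02  1.047e-01  8.000e-04  4.000e-04
  2.230e-02]
[[-0.2, -1.01], [0.48, -1.01], [0.05, 0.13], [0.18, -0.16], [-0.13, 0.53], [-0.02, 0.41], [0.1, 0.88], [-0.45, 0.68], [-0.0, 0.0]]
sig [0.0001 0.0001 0.0017 0.0039 0.0004 0.0003 0.0001]
0.09 3.23 [ 5.539e-01 -7.300e-03 -9.130e-02  9.000e-02  1.500e-03  4.000e-04
  2.220e-02]
0.1 2.26 [ 5.538e-01 -7.300e-03 -9.120e-02  1.000e-01  1.100e-03  4.000e-04
  2.230e-02]
0.11 2.3 [ 5.537e-01 -7.300e-03 -9.110e-02  1.100e-01  6.000e-04  4.000e-04
  2.230e-02]
0.12 3.36 [ 5.536e-01 -7.300e-03 -9.100e-02  1.200e-01  1.000e-04  4.000e-04
  2.240e-02]
```

Call:
{"api": "step_arm", "payload": {
  "moves": [
    [0.5,0.0225,0.0002,-0.015,0],
    [0.5,0,0,-0.03,0],
    [0.5,0,0,-0.028,0],
    [0.5,0,0,0,0]
  ]
}}

```text
t: 15.8
tool_pos: [0.5697, -0.0084, 0.0996]
tool_rot: [0.138, 3.035, 0.006]
contact_force: [0.0, 0.2, 0.4]
opening: 0.0426
```

Call:
{"api": "step_arm", "payload": {
  "moves": [
    [0.5,-0.0095,0.001,-0.008,0],
    [0.5,0,0,-0.007,0],
    [0.5,0,0,0,0]
  ]
}}

```text
t: 16.18
tool_pos: [0.5627, -0.0078, 0.0893]
tool_rot: [0.138, 3.027, 0.004]
contact_force: [-0.2, -1.0, -0.1]
opening: 0.0428
```

```bash
python3 - <<'E'
from h import *
p=wrist('w17')
print(Ro.from_rotvec(p['obs']['tool_rot']).as_matrix()[:,2],np.round(p['obs']['q'],3))
E
```

```text
t 16.175 pos [ 0.5627 -0.0078  0.0893] yaw of tool y 84.82 open 0.0428 F [-0.2 -1.  -0.1]
[ 0.11108383 -0.00211964 -0.99380878] [-0.154 -0.075  1.942  0.016  1.165 -1.64 ]
```

View pics/w17.png

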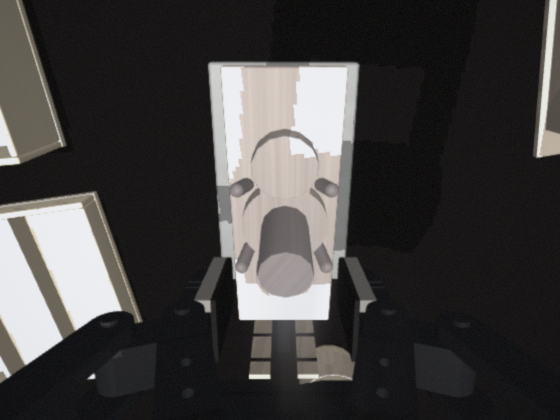

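Call:
{"api": "step_arm", "payload": {
  "moves": [
    [0.5,-0.003,0,-0.005,0],
    [0.1,0,0,0,0],
    [0.1,0,0,0,0],
    [0.1,0,0,0,0],
    [0.1,0,0,0,0],
    [0.1,0,0,0.02,0],
    [0.1,0,0,0.04,0],
    [0.1,0,0,0.01,0]
  ]
}}

```text
t: 17.23
tool_pos: [0.5589, -0.0078, 0.157]
tool_rot: [0.138, 3.029, 0.005]
contact_force: [0.2, -0.5, -1.8]
opening: 0.0205
```

Call:
{"api": "step_arm", "payload": {
  "moves": [
    [0.1,0.01,-0.03,0,0],
    [0.1,0.02,-0.055,0,3],
    [0.1,0.02,-0.055,-0.01,3],
    [0.1,0.015,-0.05,-0.01,3],
    [0.1,0.005,-0.012,-0.01,0],
    [0.1,0,0,0,0]
  ]
}}

```text
t: 17.98
tool_pos: [0.6292, -0.2143, 0.1253]
tool_rot: [-0.112, 3.031, 0.022]
contact_force: [-0.9, 0.6, -2.0]
opening: 0.0211
```

```bash
python3 - <<'E'
from h import *
p=wrist('w18')
print(Ro.from_rotvec(p['obs']['tool_rot']).as_matrix()[:,2])
E
```

```text
t 17.975 pos [ 0.6292 -0.2143  0.1253] yaw of tool y 94.25 open 0.0211 F [-0.9  0.6 -2. ]
[ 0.10797017  0.01811901 -0.99398901]
```

View pics/w18.png

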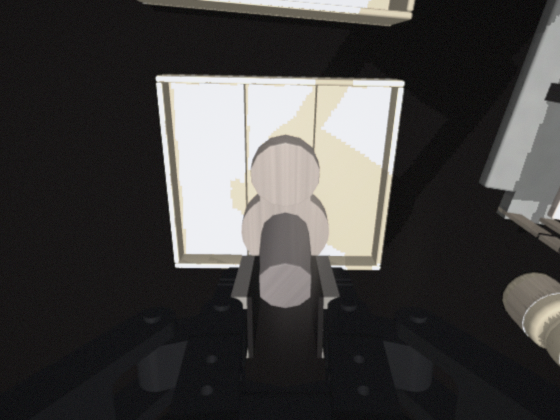

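```bash
python3 - <<'E'
from beam import *
w=load('w18.pkl')
q=beamfit([(w,(-.073,-.083,.022),(157,77),1),(w,(-.073,.083,.022),(404,80),1),(w,(.073,.083,.022),(381,270),1),(w,(.073,-.083,.022),(174,269),1)],(.63,-.215,.06))
print('rotor hub xy', back(w,(286,285),.1253+.033), 'lobe',back(w,(286,172),.1253-.005))
E
```

```text
[ 0.6295 -0.2174  0.0587] 3.37
[[-1.8, -0.2], [0.8, 0.9], [-0.5, 0.0], [1.7, -0.8]]
rotor hub xy [ 0.62720738 -0.21442677  0.1583    ] lobe [ 0.59150992 -0.21667761  0.1203    ]
```

Call:
{"api": "step_arm", "payload": {
  "moves": [
    [0.1,0.0,-0.0028,-0.02,-0.8],
    [0.1,0,0,-0.03,0],
    [0.1,0,0,-0.02,0],
    [0.1,0,0,0,0]
  ]
}}

```text
t: 18.52
tool_pos: [0.6284, -0.2116, 0.0526]
tool_rot: [-0.097, 3.031, 0.021]
contact_force: [-0.4, 0.6, -1.8]
opening: 0.0208
```

```bash
python3 - <<'E'
from h import *
p=wrist('w19')
E
```

```text
t 18.525 pos [ 0.6284 -0.2116  0.0526] yaw of tool y 93.68 open 0.0208 F [-0.4  0.6 -1.8]
```

View pics/w19.png

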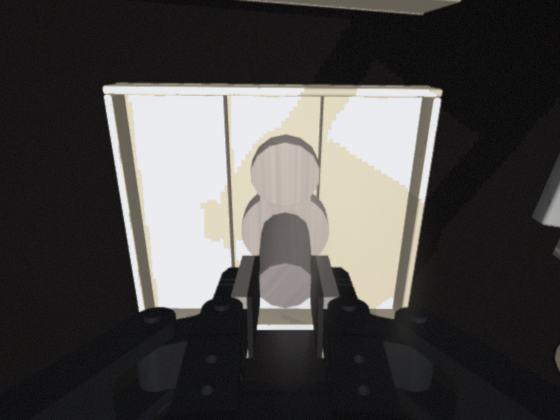

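Call:
{"api": "step_arm", "payload": {
  "moves": [
    [0.1,0.0,-0.006,0,0],
    [0.1,0,0,-0.005,0],
    [0.1,0,0,0,0]
  ]
}}

```text
t: 18.95
tool_pos: [0.6313, -0.2193, 0.052]
tool_rot: [-0.097, 3.024, 0.015]
contact_force: [-0.6, -0.2, -1.8]
opening: 0.0208
```

```bash
python3 - <<'E'
from beam import *
p=wrist('w20')
E
```

```text
t 18.95 pos [ 0.6313 -0.2193  0.052 ] yaw of tool y 93.69 open 0.0208 F [-0.6 -0.2 -1.8]
```

View pics/w20.png

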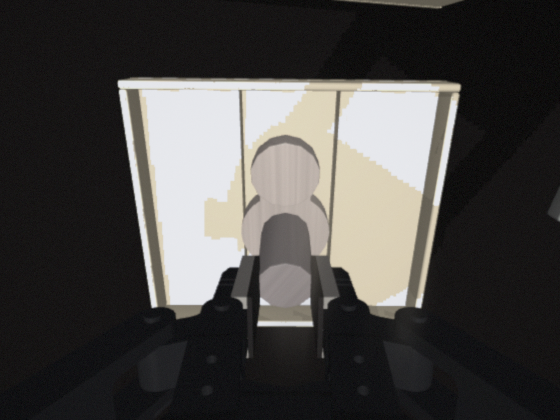

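Call:
{"api": "step_arm", "payload": {
  "moves": [
    [0.1,-0.001,0.0012,-0.012,0],
    [0.1,0,0,-0.008,0],
    [0.1,0,0,0,0]
  ]
}}

```text
t: 19.38
tool_pos: [0.6304, -0.2182, 0.0311]
tool_rot: [-0.097, 3.023, 0.015]
contact_force: [-0.1, 0.0, -1.9]
opening: 0.0207
```

Call:
{"api": "step_arm", "payload": {
  "moves": [
    [0.1,0,0,-0.005,0],
    [0.1,0,0,-0.003,0],
    [0.1,0,0,0,0]
  ]
}}

```text
t: 19.75
tool_pos: [0.6309, -0.2188, 0.0244]
tool_rot: [-0.097, 3.023, 0.013]
contact_force: [-0.8, 1.0, 0.7]
opening: 0.0209
```

```bash
python3 - <<'E'
from beam import *
p=wrist('w21');d=fixed('side','d21')
c=cv2.resize(cv2.imread('pics/d21.png')[130:200,225:325],None,fx=4,fy=4,interpolation=cv2.INTER_CUBIC)
cv2.imwrite('pics/c21.png',np.hstack([c,cv2.resize(cv2.imread('pics/w21.png'),(373,280))]))
E
```

```text
t 19.75 pos [ 0.6309 -0.2188  0.0244] yaw of tool y 93.69 open 0.0209 F [-0.8  1.   0.7]
```

View pics/c21.png

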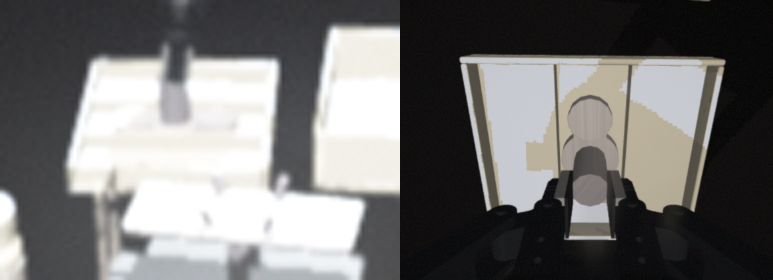

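Call:
{"api": "step_arm", "payload": {
  "moves": [
    [0.5,0,0,0,0],
    [0.5,0,0,0,0],
    [0.5,0,0,0.01,0],
    [0.5,0,0,0.05,0],
    [0.5,0,0,0.055,0],
    [0.5,-0.01,0.03,0.05,0],
    [0.5,-0.016,0.056,0,0],
    [0.5,-0.016,0.056,0,0],
    [0.5,-0.016,0.056,0,0],
    [0.5,-0.016,0.056,0,0],
    [0.5,-0.016,0.056,0,0],
    [0.5,-0.016,0.056,0,0],
    [0.5,-0.01,0.03,0,0],
    [0.5,0,0,0,0]
  ]
}}

```text
t: 21.6
tool_pos: [0.5123, 0.1883, 0.207]
tool_rot: [-0.092, 3.002, 0.013]
contact_force: [-0.5, -0.7, -0.2]
opening: 0.0426
```

```bash
python3 - <<'E'
from beam import *
p=wrist('w22');d=fixed('scene','s22')
print(Ro.from_rotvec(p['obs']['tool_rot']).as_matrix()[:,2])
c=cv2.resize(cv2.imread('pics/s22.png')[280:400,130:260],None,fx=2.9,fy=2.5,interpolation=cv2.INTER_CUBIC)
cv2.imwrite('pics/c22.png',np.hstack([c,cv2.resize(cv2.imread('pics/w22.png'),(400,300))]))
E
```

```text
t 21.6 pos [0.5123 0.1883 0.207 ] yaw of tool y 93.55 open 0.0426 F [-0.5 -0.7 -0.2]
[ 0.13726062  0.01302705 -0.9904493 ]
```

View pics/c22.png

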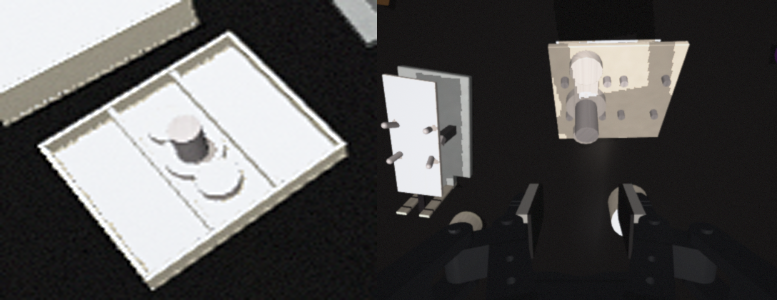

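```bash
python3 - <<'E'
from beam import *
w=load('w22.pkl'); print(proj(w,[[.5166,.1957,.1109],[.4916,.1938,.0676]]))
c=cv2.resize(cv2.imread('pics/w22.png')[50:210,230:440],None,fx=3.7,fy=3.7,interpolation=cv2.INTER_CUBIC); cv2.imwrite('pics/c22b.png',c)
E
```

```text
[[294.4096611  188.95841396]
 [292.85395818 140.48118398]]
```

View pics/c22b.png

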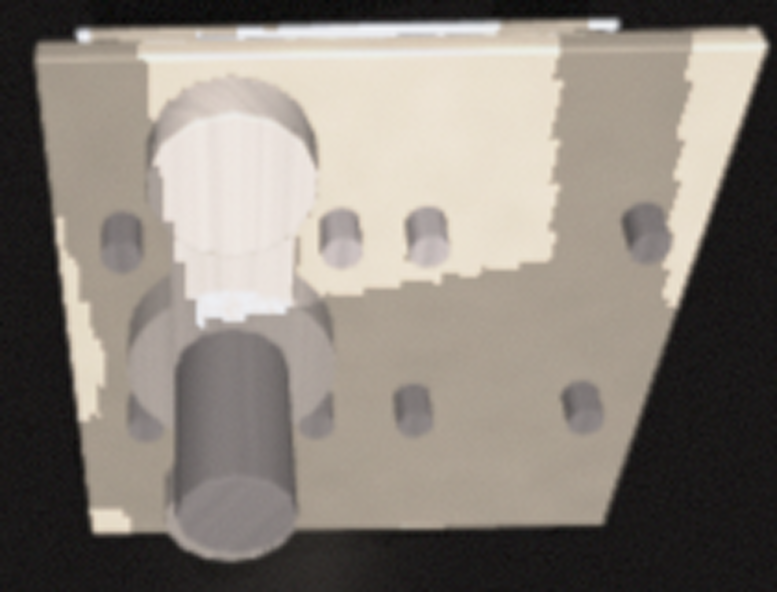

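Call:
{"api": "step_arm", "payload": {
  "moves": [
    [0.5,-0.002,0.0074,-0.03,0.9],
    [0.5,0,0,-0.045,0],
    [0.5,0,0,0,0]
  ]
}}

```text
t: 22.08
tool_pos: [0.5135, 0.1901, 0.1323]
tool_rot: [-0.104, 2.998, 0.012]
contact_force: [0.5, 0.2, -0.5]
opening: 0.0429
```

Call:
{"api": "step_arm", "payload": {
  "moves": [
    [0.5,-0.003,0.0056,0,0],
    [0.5,0,0,-0.015,0],
    [0.5,0,0,0,0]
  ]
}}

```text
t: 22.45
tool_pos: [0.5138, 0.1952, 0.1216]
tool_rot: [-0.099, 2.991, 0.014]
contact_force: [-0.2, -0.7, -0.2]
opening: 0.0431
```

Call:
{"api": "step_arm", "payload": {
  "moves": [
    [0.5,-0.003,0.0005,-0.02,0],
    [0.5,0,0,-0.015,0],
    [0.5,0,0,-0.01,0],
    [0.5,0,0,0,0]
  ]
}}

```text
t: 22.95
tool_pos: [0.5104, 0.1958, 0.0736]
tool_rot: [-0.1, 2.991, 0.014]
contact_force: [0.3, -0.5, 0.2]
opening: 0.0425
```

```bash
python3 - <<'E'
from beam import *
p=wrist('w23');d=fixed('side','d23')
print(Ro.from_rotvec(p['obs']['tool_rot']).as_matrix()[:,2])
c=cv2.resize(cv2.imread('pics/d23.png')[180:280,255:345],None,fx=4,fy=3.6,interpolation=cv2.INTER_CUBIC)
cv2.imwrite('pics/c23.png',np.hstack([c,cv2.resize(cv2.imread('pics/w23.png'),(440,360))]))
E
```

```text
t 22.95 pos [0.5104 0.1958 0.0736] yaw of tool y 93.84 open 0.0425 F [ 0.3 -0.5  0.2]
[ 0.1478439   0.01418805 -0.98890894]
```

View pics/c23.png

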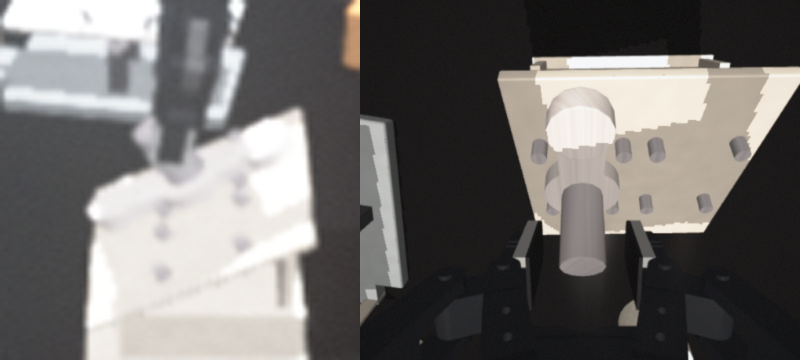

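Call:
{"api": "step_arm", "payload": {
  "moves": [
    [0.1,0,0,0,0],
    [0.1,0,0,0,0],
    [0.1,0,0,0,0],
    [0.1,0,0,0,0],
    [0.1,0,0,0.015,0],
    [0.1,0,0,0.03,0],
    [0.1,0,0,0.035,0],
    [0.1,0.02,-0.01,0.02,0],
    [0.1,0.05,-0.02,0,0],
    [0.1,0.04,-0.015,0,0],
    [0.1,0.01,0,-0.04,0],
    [0.1,0,0,0,0]
  ]
}}

```text
t: 24.55
tool_pos: [0.6364, 0.15, 0.1477]
tool_rot: [-0.101, 2.979, 0.017]
contact_force: [-0.4, -0.1, -1.9]
opening: 0.0221
```

```bash
python3 - <<'E'
from beam import *
p=wrist('w24');d=fixed('side','d24')
print(Ro.from_rotvec(p['obs']['tool_rot']).as_matrix()[:,2])
c=cv2.resize(cv2.imread('pics/d24.png')[150:250,215:305],None,fx=4,fy=3.6,interpolation=cv2.INTER_CUBIC)
cv2.imwrite('pics/c24.png',np.hstack([c,cv2.resize(cv2.imread('pics/w24.png'),(440,360))]))
E
```

```text
t 24.55 pos [0.6364 0.15   0.1477] yaw of tool y 93.92 open 0.0221 F [-0.4 -0.1 -1.9]
[ 0.15927212  0.01659323 -0.98709526]
```

View pics/c24.png

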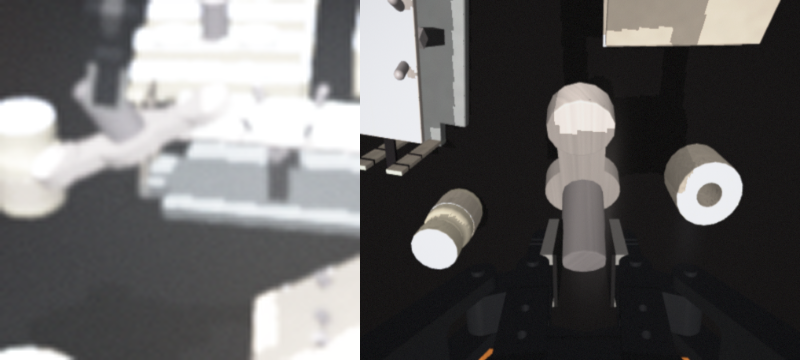

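Call:
{"api": "step_arm", "payload": {
  "moves": [
    [0.1,0,0,-0.04,0],
    [0.1,0,0,-0.04,0],
    [0.1,0,0,-0.015,0],
    [0.1,0,0,0,0]
  ],
  "newtons": 20
}}

```text
t: 25.15
tool_pos: [0.6439, 0.1532, 0.0692]
tool_rot: [-0.105, 2.952, 0.021]
contact_force: [0.4, 0.5, -0.9]
opening: 0.0218
```

Call:
{"api": "step_arm", "payload": {
  "moves": [
    [0.1,-0.005,-0.002,-0.02,0],
    [0.1,-0.005,0,-0.012,0],
    [0.1,-0.008,0,-0.008,0]
  ]
}}

```text
t: 25.52
tool_pos: [0.6286, 0.1516, 0.0332]
tool_rot: [-0.105, 2.943, 0.022]
contact_force: [-6.5, 0.2, 9.3]
opening: 0.022
```

Call:
{"api": "step_arm", "payload": {
  "moves": [
    [0.1,-0.01,0,-0.007,0],
    [0.1,-0.01,0,-0.007,0]
  ]
}}

```text
t: 25.78
tool_pos: [0.6091, 0.1517, 0.02]
tool_rot: [-0.105, 2.939, 0.022]
contact_force: [0.2, -0.3, -0.1]
opening: 0.022
```

```bash
python3 - <<'E'
from beam import *
p=wrist('w25');d=fixed('side','d25')
print(Ro.from_rotvec(p['obs']['tool_rot']).as_matrix()[:,2])
c=cv2.resize(cv2.imread('pics/d25.png')[170:260,215:305],None,fx=4,fy=4,interpolation=cv2.INTER_CUBIC)
cv2.imwrite('pics/c25.png',np.hstack([c,cv2.resize(cv2.imread('pics/w25.png'),(440,360))]))
E
```

```text
t 25.775 pos [0.6091 0.1517 0.02  ] yaw of tool y 94.12 open 0.022 F [ 0.2 -0.3 -0.1]
[ 0.19858874  0.0218076  -0.97984026]
```

View pics/c25.png

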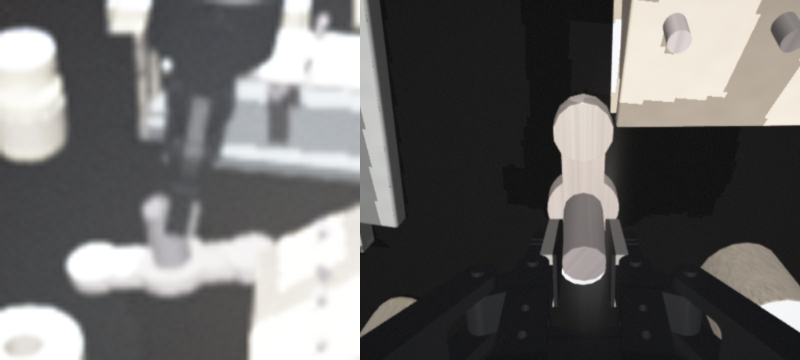

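Call:
{"api": "step_arm", "payload": {
  "moves": [
    [0.1,0.006,-0.004,-0.003,0],
    [0.1,0.004,0,-0.006,0],
    [0.5,0,0,0,0],
    [0.5,0,0,0,0],
    [0.5,0,0,0.01,0],
    [0.5,0.005,0,0.015,0],
    [0.5,0,0,0,0]
  ]
}}

```text
t: 26.75
tool_pos: [0.6252, 0.1472, 0.0378]
tool_rot: [-0.105, 2.941, 0.022]
contact_force: [-0.6, 0.7, 0.9]
opening: 0.0429
```

```bash
python3 - <<'E'
from beam import *
p=wrist('w26');d=fixed('side','d26')
print(Ro.from_rotvec(p['obs']['tool_rot']).as_matrix()[:,2])
c=cv2.resize(cv2.imread('pics/d26.png')[170:260,215:305],None,fx=4,fy=4,interpolation=cv2.INTER_CUBIC)
cv2.imwrite('pics/c26.png',np.hstack([c,cv2.resize(cv2.imread('pics/w26.png'),(440,360))]))
c=cv2.resize(cv2.imread('pics/w26.png')[80:320,190:390],None,fx=3,fy=2.5,interpolation=cv2.INTER_CUBIC)
cv2.imwrite('pics/c26b.png',c)
E
```

```text
t 26.75 pos [0.6252 0.1472 0.0378] yaw of tool y 94.12 open 0.0429 F [-0.6  0.7  0.9]
[ 0.19669293  0.02158715 -0.98022747]
```

View pics/c26.png

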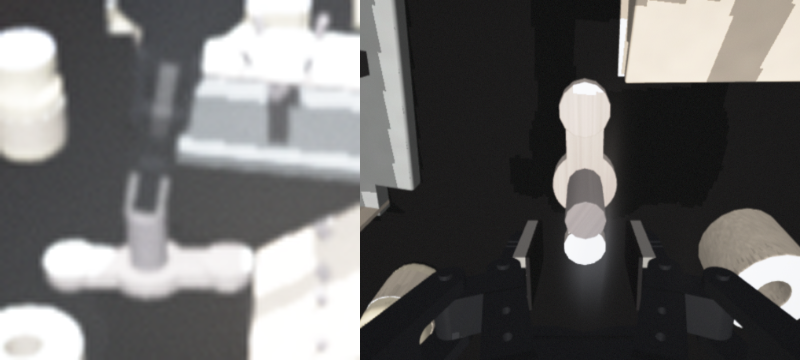

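View pics/c26b.png

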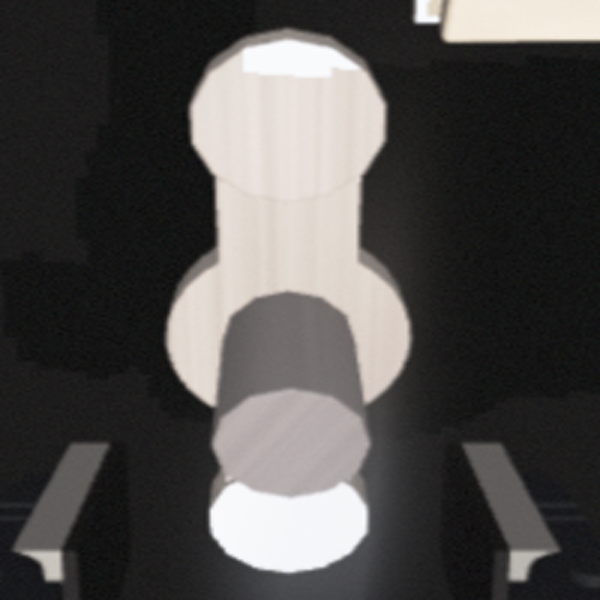

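```bash
python3 - <<'E'
from beam import *
w=load('w26.pkl'); U=lambda x,y:(190+x/3,80+y/2.5)
h=back(w,U(291,443),.05);f=back(w,U(288,118),.012);n=back(w,U(288.5,520),.012)
print(h,f,n,(f+n)/2,np.degrees(np.arctan2(n[1]-f[1],n[0]-f[0])),np.hypot(*(n-f)[:2]))
E
```

```text
[0.62101679 0.14764883 0.05      ] [0.57215837 0.14394166 0.012     ] [0.66920793 0.15122437 0.012     ] [0.62068315 0.14758301 0.012     ] 4.291496265156287 0.0973224252823336
```

Call:
{"api": "step_arm", "payload": {
  "moves": [
    [0.5,0,0.0008,-0.01,0],
    [0.5,0,0,-0.008,0],
    [0.5,0,0,0,0]
  ],
  "newtons": 35
}}

```text
t: 27.22
tool_pos: [0.6218, 0.1478, 0.0145]
tool_rot: [-0.105, 2.948, 0.021]
contact_force: [0.0, 0.5, -0.7]
opening: 0.0429
```

Call:
{"api": "step_arm", "payload": {
  "moves": [
    [0.5,0.003,0,0.002,0],
    [0.1,0,0,0,0],
    [0.1,0,0,0,0],
    [0.1,0,0,0,0],
    [0.1,0,0,0,0]
  ]
}}

```text
t: 27.85
tool_pos: [0.6248, 0.1479, 0.0164]
tool_rot: [-0.105, 2.948, 0.021]
contact_force: [0.2, 0.4, 0.2]
opening: 0.0217
```

```bash
python3 - <<'E'
from beam import *
p=wrist('w27')
print(Ro.from_rotvec(p['obs']['tool_rot']).as_matrix()[:,2])
c=cv2.resize(cv2.imread('pics/w27.png')[80:380,190:390],None,fx=3,fy=2,interpolation=cv2.INTER_CUBIC)
cv2.imwrite('pics/c27.png',c)
E
```

```text
t 27.85 pos [0.6248 0.1479 0.0164] yaw of tool y 94.13 open 0.0217 F [0.2 0.4 0.2]
[ 0.18948527  0.02088825 -0.98166135]
```

View pics/c27.png

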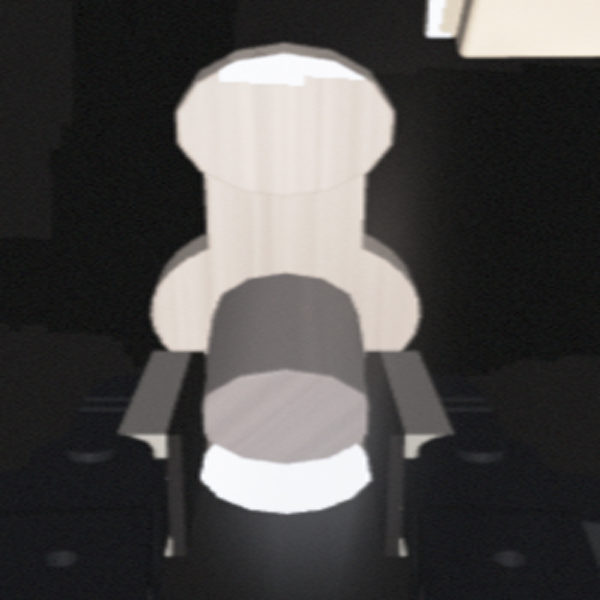

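```bash
python3 - <<'E'
from beam import *
w=load('w27.pkl'); print(back(w,(285.7,288.5),.05)-w['obs']['tool_pos'])
E
```

```text
[-0.00354119 -0.00029431  0.03361803]
```

Call:
{"api": "step_arm", "payload": {
  "moves": [
    [0.1,0,0,0.04,0],
    [0.1,0,0,0.05,0],
    [0.1,-0.01,-0.03,0.025,0],
    [0.1,-0.02,-0.05,0,-4.6],
    [0.1,-0.02,-0.05,0,-4.7],
    [0.1,-0.012,-0.023,0,0],
    [0.1,0,0,0,0]
  ]
}}

```text
t: 28.78
tool_pos: [0.5579, -0.0096, 0.1323]
tool_rot: [0.14, 2.95, -0.005]
contact_force: [-0.0, -0.5, -1.2]
opening: 0.0218
```

```bash
python3 - <<'E'
from beam import *
p=wrist('w28')
print(Ro.from_rotvec(p['obs']['tool_rot']).as_matrix()[:,2])
c=cv2.resize(cv2.imread('pics/w28.png')[60:380,190:390],None,fx=3.5,fy=1.875,interpolation=cv2.INTER_CUBIC)
cv2.imwrite('pics/c28.png',c)
E
```

```text
t 28.775 pos [ 0.5579 -0.0096  0.1323] yaw of tool y 84.59 open 0.0218 F [-0.  -0.5 -1.2]
[ 0.18656145 -0.012101   -0.98236877]
```

View pics/c28.png

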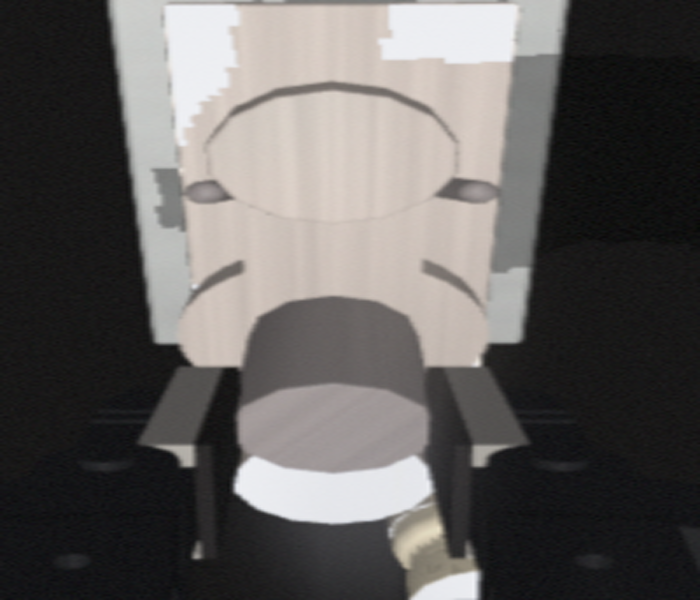

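Call:
{"api": "step_arm", "payload": {
  "moves": [
    [0.1,-0.0003,0.002,-0.01,0],
    [0.1,0,0,-0.01,0],
    [0.1,0,0,-0.008,0],
    [0.1,0,0,0,0]
  ]
}}

```text
t: 29.32
tool_pos: [0.5577, -0.004, 0.1006]
tool_rot: [0.133, 2.953, -0.002]
contact_force: [-0.1, 0.3, -2.9]
opening: 0.0222
```

Call:
{"api": "step_arm", "payload": {
  "moves": [
    [0.1,-0.0002,-0.003,0,0],
    [0.1,0,0,0,0]
  ]
}}

```text
t: 29.58
tool_pos: [0.5579, -0.0069, 0.1008]
tool_rot: [0.133, 2.953, -0.002]
contact_force: [1.0, 0.8, -1.5]
opening: 0.022
```

```bash
python3 - <<'E'
from beam import *
p=wrist('w29')
print(Ro.from_rotvec(p['obs']['tool_rot']).as_matrix()[:,2])
c=cv2.resize(cv2.imread('pics/w29.png')[60:380,190:390],None,fx=3.5,fy=1.875,interpolation=cv2.INTER_CUBIC)
cv2.imwrite('pics/c29.png',c)
E
```

```text
t 29.575 pos [ 0.5579 -0.0069  0.1008] yaw of tool y 84.9 open 0.022 F [ 1.   0.8 -1.5]
[ 0.18421146 -0.00991773 -0.9828366 ]
```

View pics/c29.png

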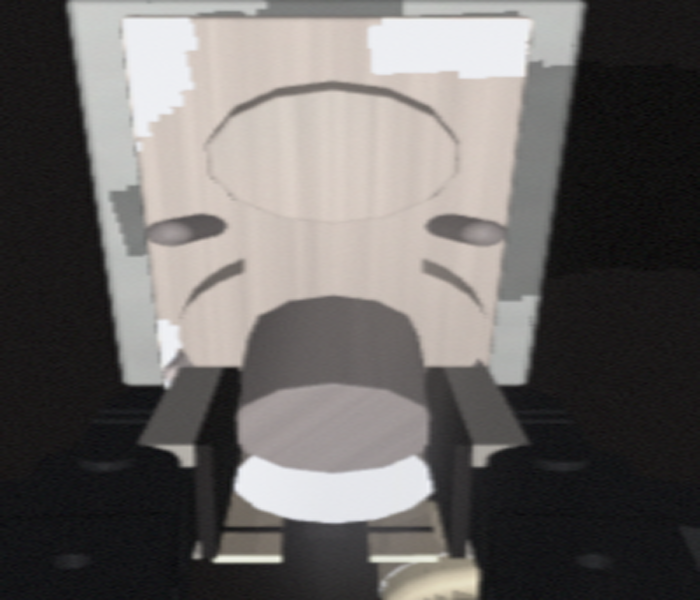

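```bash
python3 - <<'E'
from beam import *
w=load('w29.pkl'); U=lambda x,y:(190+x/3.5,60+y/1.875)
q=beamfit([(w,(-.075,-.028,.066),U(123,17),1),(w,(-.075,.028,.066),U(531,17),1),(w,(.093,0,.085),U(327,558),np.array([1,.5]))])
h=back(w,U(334,428),.1008+.0336); print(h, q[:2]-h[:2])
c,s=np.cos(q[2]),np.sin(q[2])
for dx in (-.001,0,.001): print([proj(w,[q[0]+dx-c*r-s*sy*r,q[1]-s*r+c*sy*r,.0825]).round(1).tolist() for sy in(-1,1) for r in (.0223,)])
print(U(170,232),U(483,232))
E
```

```text
[ 0.5541 -0.0073 -0.0904] -5.18
[[-0.9, 0.0], [0.9, 0.2], [0.0, -0.4]]
[ 0.55448194 -0.0066855   0.1344    ] [-0.00037145 -0.00059358]
[[[238.3, 183.7]], [[328.3, 183.6]]]
[[[238.6, 185.5]], [[328.4, 185.5]]]
[[[238.9, 187.4]], [[328.5, 187.3]]]
(238.57142857142856, 183.73333333333335) (328.0, 183.73333333333335)
```

Call:
{"api": "step_arm", "payload": {
  "moves": [
    [0.1,-0.0007,-0.0006,-0.004,0],
    [0.1,0,0,-0.004,0]
  ]
}}

```text
t: 29.88
tool_pos: [0.5579, -0.0077, 0.0935]
tool_rot: [0.133, 2.951, -0.003]
contact_force: [0.2, 0.2, -2.4]
opening: 0.0219
```

Call:
{"api": "step_arm", "payload": {
  "moves": [
    [0.1,-0.0007,0,-0.004,0],
    [0.1,0,0,-0.004,0]
  ]
}}

```text
t: 30.12
tool_pos: [0.557, -0.0078, 0.0849]
tool_rot: [0.133, 2.951, -0.003]
contact_force: [-0.2, -0.5, -1.9]
opening: 0.0219
```

Call:
{"api": "step_arm", "payload": {
  "moves": [
    [0.1,0.0002,0.0003,-0.0015,0],
    [0.1,0,0,0,0],
    [0.1,0,0,-0.0005,0]
  ]
}}

```text
t: 30.5
tool_pos: [0.557, -0.0074, 0.0823]
tool_rot: [0.133, 2.952, -0.003]
contact_force: [0.0, 0.2, 0.6]
opening: 0.0217
```

```bash
python3 - <<'E'
from beam import *
p=wrist('w30');s=fixed('scene','s30')
print(Ro.from_rotvec(p['obs']['tool_rot']).as_matrix()[:,2])
c=cv2.resize(cv2.imread('pics/w30.png')[60:380,190:390],None,fx=2,fy=1.5,interpolation=cv2.INTER_CUBIC)
c2=cv2.resize(cv2.imread('pics/s30.png')[200:300,220:310],(400,480),interpolation=cv2.INTER_CUBIC)
cv2.imwrite('pics/c30.png',np.hstack([c,c2]))
E
```

```text
t 30.5 pos [ 0.557  -0.0074  0.0823] yaw of tool y 84.88 open 0.0217 F [0.  0.2 0.6]
[ 0.18547516 -0.01006501 -0.98259741]
```

View pics/c30.png

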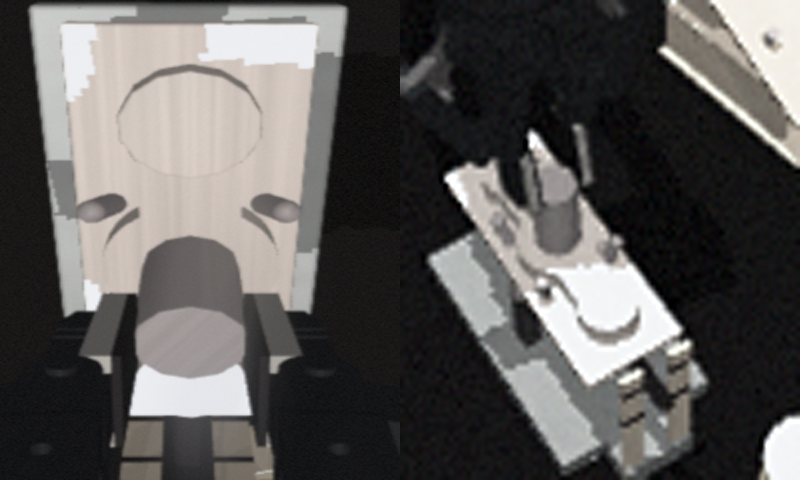

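Seated and in light contact. Release, retreat, settle.

Call:
{"api": "step_arm", "payload": {
  "moves": [
    [0.5,0,0,0,0],
    [0.5,0,0,0,0],
    [0.5,0,0,0,0],
    [0.5,0.003,0,0.015,0],
    [0.5,0,0,0.04,0],
    [0.5,0,0,0.03,0],
    [0.5,-0.015,0,0,0],
    [0.5,0,0,0,0],
    [0.5,0,0,0,0],
    [0.5,0,0,0,0],
    [0.5,0,0,0,0]
  ]
}}

```text
t: 31.98
tool_pos: [0.5487, -0.0078, 0.1774]
tool_rot: [0.133, 2.943, -0.004]
contact_force: [0.3, 0.0, -0.1]
opening: 0.0428
```

```bash
python3 - <<'E'
from beam import *
p=wrist('w31');s=fixed('scene','s31');d=fixed('side','d31')
print(Ro.from_rotvec(p['obs']['tool_rot']).as_matrix()[:,2])
c=cv2.resize(cv2.imread('pics/d31.png')[140:220,235:325],(400,480),interpolation=cv2.INTER_CUBIC)
c2=cv2.resize(cv2.imread('pics/s31.png')[200:300,220:310],(400,480),interpolation=cv2.INTER_CUBIC)
cv2.imwrite('pics/c31.png',np.hstack([c,c2]))
E
```

```text
t 31.975 pos [ 0.5487 -0.0078  0.1774] yaw of tool y 84.87 open 0.0428 F [ 0.3  0.  -0.1]
[ 0.1942015  -0.01129599 -0.98089662]
```

View pics/c31.png

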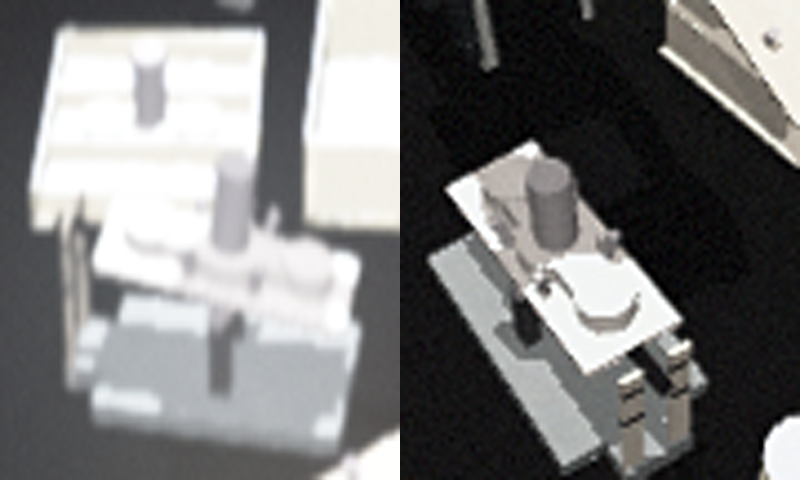

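View pics/w31.png

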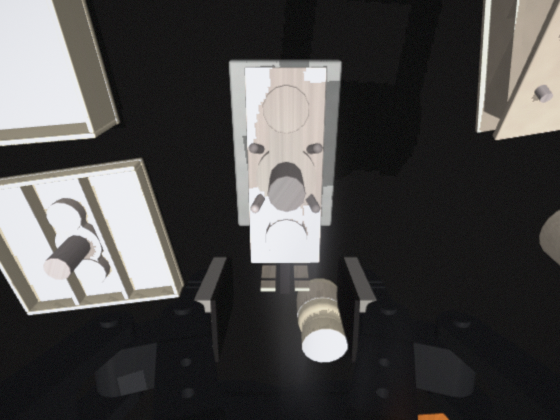

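```bash
python3 - <<'E'
from edge import *
q=(.5541,-.0073,-.0912); a=load('s31.pkl')
r=[cv2.resize(cv2.imread(f'pics/{n}.png')[258:292,260:294],None,fx=11.5,fy=11.5,interpolation=cv2.INTER_CUBIC) for n in('s10','s31')]
cv2.imwrite('pics/g31.png',np.hstack(r))
c=cv2.resize(cv2.imread('pics/d31.png')[168:208,245:325],None,fx=9,fy=9,interpolation=cv2.INTER_CUBIC); cv2.imwrite('pics/d31z.png',c)
def pos(n):
    g=cv2.cvtColor(cv2.imread(f'pics/{n}.png'),cv2.COLOR_BGR2GRAY).astype(float); o={}
    for c in range(275,281):
        v=np.clip(112-g[268:292,c],0,90); v[v<6]=0; runs=[];k=0
        while k<len(v):
            if v[k]>0:
                j=k
                while j<len(v) and v[j]>0: j+=1
                runs.append((v[k:j].sum(),k,j)); k=j
            else:k+=1
        s,k,j=max(runs); o[c]=((v[k:j]*np.arange(k,j)).sum()/s+268).round(2)
    return o
print(pos('s10'),pos('s31'))
g=cv2.cvtColor(cv2.imread('pics/s31.png'),cv2.COLOR_BGR2GRAY);print(g[268:290,268:286])
w=load('w31.pkl')
im=cv2.imread('pics/w31.png'); cv2.imwrite('pics/w31c.png',cv2.resize(im[50:300,190:380],None,fx=4,fy=2.4,interpolation=cv2.INTER_CUBIC))
E
```

```text
{275: np.float64(278.07), 276: np.float64(279.47), 277: np.float64(280.85), 278: np.float64(281.96), 279: np.float64(282.65), 280: np.float64(283.46)} {275: np.float64(275.61), 276: np.float64(276.8), 277: np.float64(277.87), 278: np.float64(278.86), 279: np.float64(279.61), 280: np.float64(279.1)}
[[154 165 168 247 248 245 244 245 246 247 247 220 160 131  56  16  17  19]
 [229 249 249 248 246 246 247 247 250 220 155 197 168  92  22  10  12   9]
 [247 245 246 247 248 250 252 218 151 128 153 179 181 194  89  34  74  31]
 [245 246 246 250 254 226 112 123 121 106 173 182 178 185 191 169 255 133]
 [245 249 251 255 131  20  31  99 112 113 105 169 186 229 252 255 219 102]
 [246 254 176  41   7  18  23  39 105 111 110 100 221 254 211 130 120  72]
 [180 133 124  55  21  19  22  21  51 105 117 113 103 113 115 115 113  61]
 [187 136 112 117  74  24  18  23  20  57 112 117 108 113 117  61  65 139]
 [107 109 108 107 125  95  43  27  21  21  55 110  71  58  28  54 109 166]
 [113 110 117 132 201 255 161  47  24  26  18  82  65  61 115 117 120 162]
 [108 127 200 254 254 216 117  33  14  23  27  24  85 122 125 117 117 161]
 [111 225 254 214 128 115 117  75  25  23  24  23  17 108 124 114 113 160]
 [110 100 111 113 112 116  88 112  76  25  22  17  17  58 111 117  64 121]
 [116 112 113 116  65  49  53 113 116  71  31  12  55  86  63  30  58  86]
 [113  91  62  28  57 113 121 117 112 121  76  64  86  40  58 117 131  92]
 [114 112  71 110 119 117 116 115 115 116 114 120 120 121 120 124 125  59]
 [115 115 116 122 120 118 114 111 111 117 114 119 113 115 122 121 126  52]
 [110 112 119 119 123 118 115 114 111 111 119 117 107 115 123 123 124  54]
 [108 113 119 115 118  71  29 102 112 111 114 123 109 116 118 120 127  62]
 [114  85 115  70  23  55 110 116 114 114 112 183 121 116 120 118 123  65]
 [111  71  42  59 117 127 121 113 115 110 112 109 107 117 120 122 124  61]
 [111 114 121 121 120 120 139 123 110 113 115 116 108 114 120 122 119  47]]
```

View pics/g31.png

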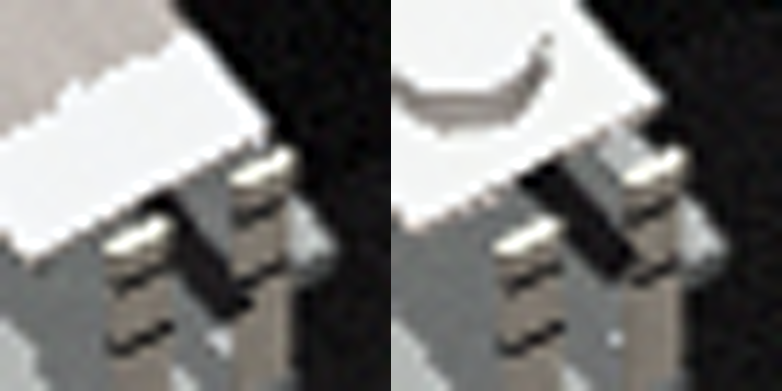

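View pics/d31z.png

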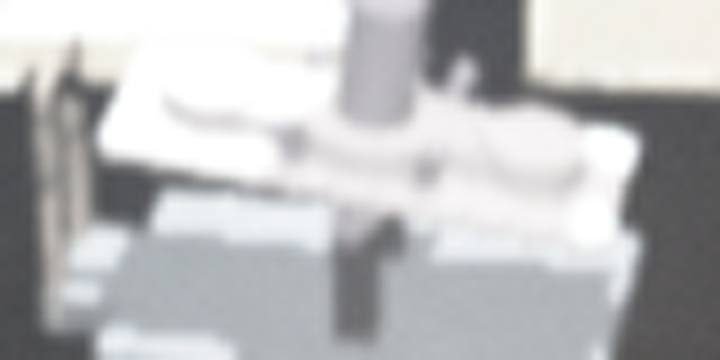

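View pics/w31c.png

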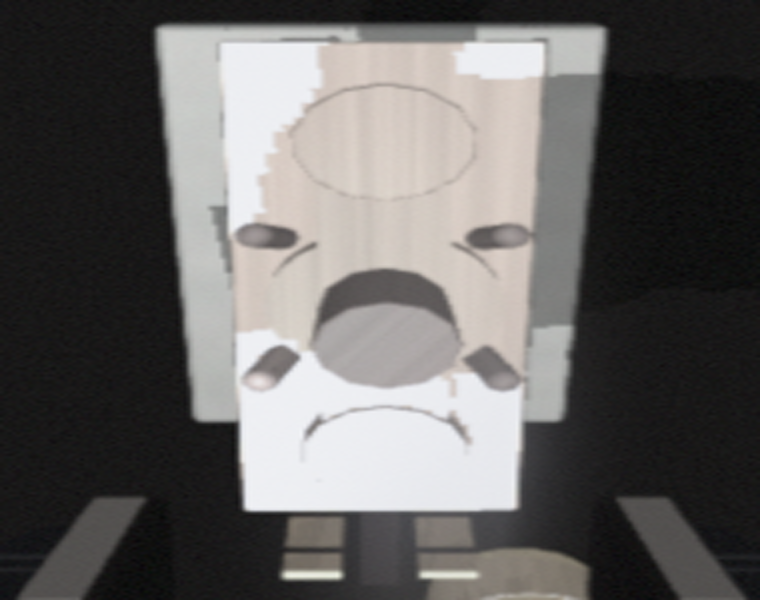

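```bash
python3 - <<'E'
from edge import *
w=load('w31.pkl'); U=lambda x,y:np.array([190+x/4,50+y/2.4])
C=[((-1,-1),U(219,42)),((-1,1),U(546,42)),((1,-1),U(243,510)),((1,1),U(520,510))]
P=[((-1,-1),U(255,236)),((-1,1),U(512,236)),((1,-1),U(258,380)),((1,1),U(509,380))]
hub=U(387,346)
def res(v):
    q=v[:3];th=v[3];o=[]
    for k,uv in C: o.append(proj(w,tiltpt(q,(.075*k[0],.028*k[1],.066),th))[0]-uv)
    for k,uv in P: o.append(proj(w,tiltpt(q,(v[6]*k[0],v[6]*k[1],.0825),th))[0]-uv)
    o.append(proj(w,tiltpt(q,(v[4],v[5],.116),th))[0]-hub)
    return np.ravel(o)
f=least_squares(res,(.5541,-.0074,-.092,-.1,0,0,.022)); print(f.x.round(4)); print(f.fun.reshape(-1,2).round(2).tolist())
for th in (-.1,-.11,-.12,-.13):
    g=least_squares(lambda v:np.r_[res(v),(v[3]-th)*1e5],f.x); print(th,g.cost.round(2),g.x.round(4))
g=cv2.cvtColor(cv2.imread('pics/d31.png'),cv2.COLOR_BGR2GRAY)
for c in (255,257,259,261,263,266,270,290,295,300,305,308,310,312): print(c,g[180:202,c])
E
```

```text
[ 5.543e-01 -7.300e-03 -9.010e-02 -1.292e-01  6.000e-04  3.000e-04
  2.230e-02]
[[0.15, -0.37], [0.05, -0.32], [0.58, 0.21], [-0.36, 0.07], [-0.18, -0.2], [0.06, -0.24], [0.74, 0.57], [-1.03, 0.48], [0.0, 0.0]]
-0.1 4.03 [ 5.541e-01 -7.200e-03 -8.990e-02 -1.000e-01 -9.000e-04  3.000e-04
  2.240e-02]
-0.11 2.61 [ 5.542e-01 -7.200e-03 -9.000e-02 -1.100e-01 -4.000e-04  3.000e-04
  2.240e-02]
-0.12 1.79 [ 5.542e-01 -7.200e-03 -9.010e-02 -1.200e-01  1.000e-04  3.000e-04
  2.230e-02]
-0.13 1.55 [ 5.543e-01 -7.300e-03 -9.010e-02 -1.300e-01  6.000e-04  3.000e-04
  2.230e-02]
255 [ 91 109 138 153 139 118 109 109 109 110 112 124 155 205 233 238 238 224
 198 208 221 201]
257 [241 254 255 254 242 191 119  85  83  83  83  89 127 195 233 236 231 216
 189 179 177 172]
259 [255 255 255 255 253 212 128  90  86  86  86  88 111 155 188 191 180 178
 178 177 178 176]
261 [255 255 255 255 254 231 163 109  89  93 104 126 150 166 176 178 178 179
 178 177 177 178]
263 [240 253 255 255 255 250 201 128 129 185 224 233 235 225 191 177 179 178
 178 179 178 177]
266 [230 224 242 254 255 254 231 166 138 187 231 238 236 224 190 178 178 177
 179 179 180 180]
270 [235 219 232 253 255 255 254 223 161 196 236 240 240 236 221 191 178 180
 179 178 179 178]
290 [188 212 234 241 235 220 212 214 224 236 238 226 209 190 167 165 172 179
 179 181 181 182]
295 [238 242 242 240 236 225 224 232 242 246 246 242 233 236 240 239 225 195
 182 182 184 180]
300 [204 239 246 245 241 232 222 219 227 238 245 246 242 233 234 238 225 195
 182 181 181 179]
305 [210 240 244 245 244 243 236 225 221 226 237 244 246 241 233 234 229 204
 184 181 179 178]
308 [132 194 235 243 243 238 223 209 210 228 242 249 252 251 244 233 230 222
 194 183 179 180]
310 [ 96 150 232 253 254 249 237 235 241 247 254 255 255 255 254 243 232 223
 194 181 181 179]
312 [ 90 136 232 255 255 255 255 249 245 245 248 254 255 255 252 238 234 226
 205 199 201 192]
```

```bash
python3 - <<'E'
from edge import *
q=(.5541,-.0073,-.0912); s31=fixed('scene','s32'); a=s31; d=fixed('side','d32')
X=np.linspace(.075,.115,80)
L0=proj(a,[tiltpt(q,(x,0,.063),0) for x in X])
for th in(-.13,-.117,-.1,.1,.117):
    p=proj(a,[tiltpt(q,(x,0,.063),th) for x in X]); print(th,[round(float(np.interp(c,p[:,0],p[:,1])-np.interp(c,L0[:,0],L0[:,1])),2) for c in range(275,281)])
# whole-beam based: mean shift by ECC of +x end corner region between level s10/s31/s15 : edges of top face near end
def edgeline(n):
    g=cv2.cvtColor(cv2.imread(f'pics/{n}.png'),cv2.COLOR_BGR2GRAY).astype(float)
    # end edge between (262,281) and (284,270): per column bright->dark transition at level 180
    o=[]
    for c in (264,265,266,279,280):
        v=g[262:290,c]; k=[i for i in range(len(v)-1) if v[i]>=180>v[i+1]]
        o.append([round(262+i+(v[i]-180)/(v[i]-v[i+1]),2) for i in k])
    return o
for n in ('s1','s10','s11','s15','s31','s32'): print(n,edgeline(n))
for th in (0,.1,.117,-.1,-.117,-.13):
    P=proj(a,[tiltpt(q,(.075,y,.066),th) for y in np.linspace(-.028,.028,30)]); print(th,[round(float(np.interp(c,P[:,0],P[:,1])),2) for c in (264,265,266,279,280)])
E
```

```text
-0.13 [-2.83, -2.97, -3.12, -3.26, -3.4, -3.54]
-0.117 [-2.54, -2.67, -2.8, -2.92, -3.05, -3.18]
-0.1 [-2.17, -2.27, -2.38, -2.49, -2.6, -2.71]
0.1 [2.12, 2.23, 2.33, 2.44, 2.54, 2.65]
0.117 [2.48, 2.6, 2.73, 2.85, 2.97, 3.1]
s1 [[np.float64(279.2)], [np.float64(278.58)], [np.float64(277.76)], [np.float64(270.76), np.float64(287.76)], [np.float64(270.5), np.float64(273.31)]]
s10 [[np.float64(279.21)], [np.float64(278.58)], [np.float64(277.81)], [np.float64(270.76), np.float64(287.9)], [np.float64(270.51), np.float64(273.34)]]
s11 [[np.float64(279.2)], [np.float64(278.59)], [np.float64(277.79)], [np.float64(270.75), np.float64(288.0)], [np.float64(270.51), np.float64(273.35)]]
s15 [[np.float64(265.5), np.float64(281.2)], [np.float64(265.36), np.float64(280.46)], [np.float64(264.83), np.float64(280.12)], [np.float64(273.01)], [np.float64(273.3)]]
s31 [[np.float64(265.65), np.float64(276.42)], [np.float64(265.64), np.float64(275.67)], [np.float64(265.66), np.float64(275.65)], [np.float64(269.94), np.float64(271.15), np.float64(287.04)], [np.float64(267.78), np.float64(270.33), np.float64(273.35)]]
s32 [[np.float64(265.66), np.float64(276.4)], [np.float64(265.64), np.float64(275.67)], [np.float64(265.66), np.float64(275.69)], [np.float64(269.91), np.float64(271.23), np.float64(287.11)], [np.float64(267.74), np.float64(273.33)]]
0 [278.88, 278.33, 277.79, 270.71, 270.16]
0.1 [280.94, 280.39, 279.84, 272.74, 272.19]
0.117 [281.25, 280.71, 280.16, 273.05, 272.5]
-0.1 [276.47, 275.92, 275.38, 268.34, 267.8]
-0.117 [276.02, 275.48, 274.94, 267.9, 267.36]
-0.13 [275.68, 275.14, 274.6, 267.56, 267.02]
```

Call:
{"api": "step_arm", "payload": {
  "moves": [
    [0.5,0.003,0,-0.03,0],
    [0.5,0,0,-0.03,0],
    [0.5,0,0,0,0]
  ]
}}

```text
t: 32.6
tool_pos: [0.5522, -0.0079, 0.1171]
tool_rot: [0.133, 2.941, -0.004]
contact_force: [0.2, 0.4, -0.3]
opening: 0.0424
```

```bash
python3 - <<'E'
from beam import *
p=wrist('w33')
print(Ro.from_rotvec(p['obs']['tool_rot']).as_matrix()[:,2])
c=[cv2.resize(cv2.imread(f'pics/{n}.png')[270:400,235:335],(390,507),interpolation=cv2.INTER_CUBIC) for n in ('w33','w17')]
cv2.imwrite('pics/c33.png',np.hstack(c))
E
```

```text
t 32.6 pos [ 0.5522 -0.0079  0.1171] yaw of tool y 84.87 open 0.0424 F [ 0.2  0.4 -0.3]
[ 0.19626212 -0.01163305 -0.98048246]
```

View pics/c33.png

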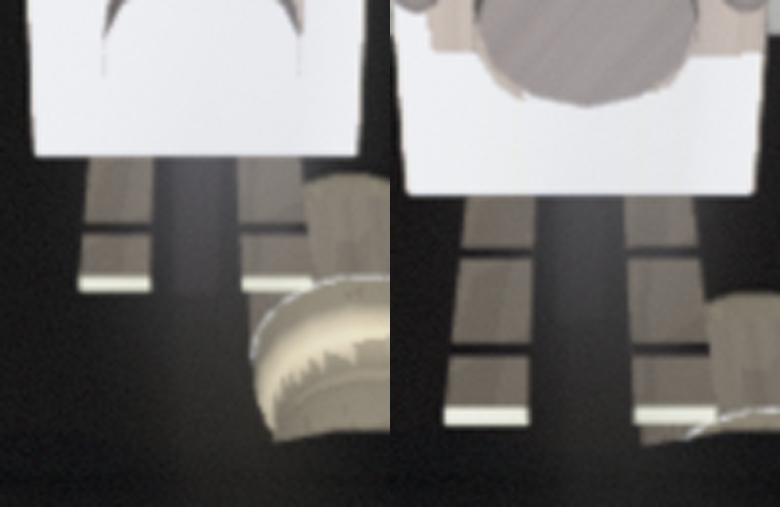

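```bash
python3 - <<'E'
from beam import *
ns=['w12','w13','w30','w14','w16']
c=[]
for n in ns:
    im=cv2.imread(f'pics/{n}.png')[230:390,260:312].astype(float)*1.6; c.append(cv2.resize(np.clip(im,0,255).astype(np.uint8),(156,560),interpolation=cv2.INTER_CUBIC))
cv2.imwrite('pics/lev.png',np.hstack(c))
# automated row transitions along a column through left post and the beam edge
for n in ['w12','w13','w30','w16','w17','w31','w33']:
    g=cv2.cvtColor(cv2.imread(f'pics/{n}.png'),cv2.COLOR_BGR2GRAY).astype(float)
    for c0 in (260,265,268,272,304,306,308):
        v=g[235:395,c0-1:c0+2].mean(1); d=np.diff(v); k=[i for i in range(1,len(d)-1) if abs(d[i])>12 and abs(d[i])>=abs(d[i-1]) and abs(d[i])>abs(d[i+1])]
        print(n,c0,[(round(235.5+i+ .5*(abs(d[i+1])-abs(d[i-1]))/(2*abs(d[i])-abs(d[i-1])-abs(d[i+1])+1e-6),2),int(d[i])) for i in k])
E
```

```text
w12 260 [(np.float64(239.88), -13), (np.float64(271.29), 23), (np.float64(324.53), -85), (np.float64(330.48), -41), (np.float64(333.14), 32), (np.float64(352.51), -41), (np.float64(355.67), 32), (np.float64(367.27), 65), (np.float64(371.63), -110)]
w12 265 [(np.float64(266.74), 21), (np.float64(316.85), 17), (np.float64(324.51), -84), (np.float64(330.46), -39), (np.float64(333.21), 28), (np.float64(352.52), -42), (np.float64(355.7), 32), (np.float64(367.3), 63), (np.float64(371.62), -108)]
w12 268 [(np.float64(263.84), 23), (np.float64(318.62), 19), (np.float64(324.51), -83), (np.float64(330.44), -36), (np.float64(333.26), 27), (np.float64(352.47), -41), (np.float64(355.62), 32), (np.float64(367.3), 61), (np.float64(371.62), -107)]
w12 272 [(np.float64(262.11), 29), (np.float64(307.68), 15), (np.float64(320.29), 22), (np.float64(324.51), -87), (np.float64(330.48), -27), (np.float64(333.24), 18), (np.float64(352.38), -20), (np.float64(355.59), 15), (np.float64(367.43), 26), (np.float64(371.6), -45)]
w12 304 [(np.float64(265.82), 16), (np.float64(316.79), 18), (np.float64(324.47), -81)
[... 9578 characters left out ...]
306 [(np.float64(253.49), 29), (np.float64(267.27), -17), (np.float64(269.93), 31), (np.float64(309.5), -65), (np.float64(326.56), -22), (np.float64(329.66), 22), (np.float64(340.56), 50), (np.float64(344.27), -53), (np.float64(372.1), -12), (np.float64(382.53), -38)]
w33 308 [(np.float64(249.74), 12), (np.float64(253.92), 13), (np.float64(260.47), -17), (np.float64(268.2), -18), (np.float64(271.54), 21), (np.float64(273.34), 19), (np.float64(309.49), -66), (np.float64(326.55), -24), (np.float64(329.7), 22), (np.float64(340.54), 51), (np.float64(344.14), -39), (np.float64(347.45), -18), (np.float64(356.23), 12), (np.float64(365.96), -15), (np.float64(368.27), -13), (np.float64(382.44), -48)]
```

View pics/lev.png

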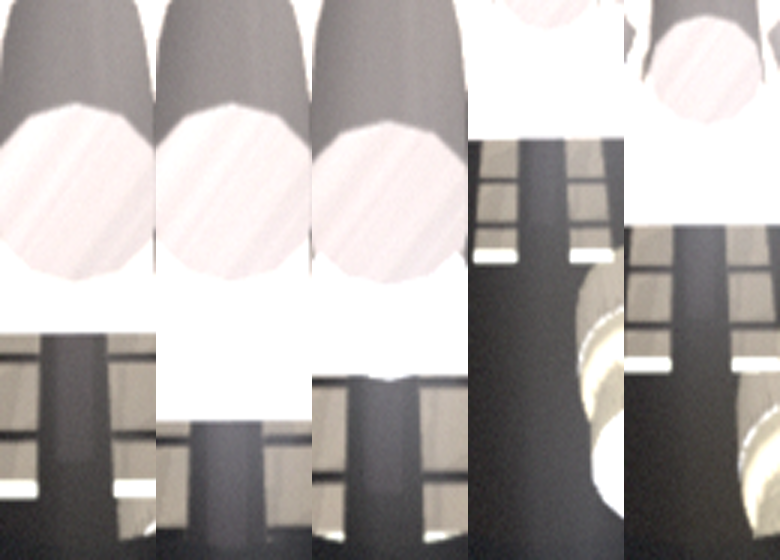

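```bash
python3 - <<'E'
from beam import *
D={'w12':(324.5,331.83,354.07,367.2,371.55),'w13':(349.5,355.6,None,None,None),'w30':(336.6,None,365.9,381.5,None),
'w16':(293.5,306.5,322.63,332.05,335.57),'w17':(319.48,334.5,359.18,374.0,378.45),'w31':(262.5,None,278.7,287.52,290.75),'w33':(309.52,None,328.1,340.53,344.32)}
st={'w12':0,'w13':0,'w30':None,'w16':'s','w17':'s','w31':'l','w33':'l'}
im={n:load(n+'.pkl') for n in D}
names=list(D); q=np.array([.5541,-.0073,-.0912])
def row(p,l,th,dx,dz):
    X=np.array(tiltpt(q,l,th))+[dx,0,dz]; return proj(p,X)[0][1]
def res(v,lab=False):
    t,e0,ths,thl,th30=v[:5]; o=[]
    for i,n in enumerate(names):
        dx,dz=v[5+2*i:7+2*i]; p=im[n]; th={0:0,None:th30,'s':ths,'l':thl}[st[n]]
        pr=[row(p,(.075,0,.066+e0),th,dx,dz),row(p,(.093-t/2,0,.052),0,dx,dz),row(p,(.093-t/2,0,.074),0,dx,dz),row(p,(.093-t/2,0,.085),0,dx,dz),row(p,(.093+t/2,0,.085),0,dx,dz)]
        o+= [a-b for a,b in zip(pr,D[n]) if b is not None]
        o+= [dx/.0015*.3,dz/.0015*.3]
    o.append(e0/.0005*.3); return np.array(o)
f=least_squares(res,np.r_[.004,0,.1,-.12,0,np.zeros(2*len(names))])
J=f.jac; s=np.sqrt(np.diag(np.linalg.inv(J.T@J)))*.25
print(f.x[:5].round(4),s[:5].round(4),f.cost); print((f.x[5:].reshape(-1,2)*1000).round(2).tolist()); print(f.fun.round(2))
E
```

```text
[ 0.0035 -0.0004  0.114  -0.1211 -0.0108] [0.0001 0.0002 0.0043 0.0053 0.005 ] 0.35507981521285736
[[-0.01, 0.55], [0.2, 0.25], [0.15, 0.31], [0.17, 0.29], [0.06, 0.51], [0.35, 0.13], [-0.08, 0.67]]
[ 0.07 -0.02  0.17 -0.23  0.02 -0.    0.11  0.08 -0.1   0.04  0.05 -0.
  0.05 -0.06  0.03  0.06  0.03 -0.05  0.17 -0.2   0.04  0.03  0.06 -0.02
 -0.02  0.32 -0.23 -0.04  0.01  0.1  -0.16  0.31 -0.18  0.02  0.07  0.03
  0.1   0.17 -0.16 -0.12 -0.02  0.13 -0.27]
```

Call:
{"api": "step_arm", "payload": {
  "moves": [
    [0.5,0.002,0.0003,-0.015,0],
    [0.5,0,0,-0.014,0],
    [0.5,0,0,0,0]
  ]
}}

```text
t: 33.02
tool_pos: [0.5576, -0.0081, 0.0916]
tool_rot: [0.132, 2.932, -0.005]
contact_force: [-0.7, -0.1, -0.5]
opening: 0.0426
```

Call:
{"api": "step_arm", "payload": {
  "moves": [
    [0.5,-0.0035,0.0005,-0.006,0],
    [0.5,0,0,0,0]
  ]
}}

```text
t: 33.28
tool_pos: [0.5541, -0.0076, 0.0856]
tool_rot: [0.132, 2.932, -0.006]
contact_force: [0.2, 0.5, -0.6]
opening: 0.0426
```

```bash
python3 - <<'E'
from beam import *
p=wrist('w34')
c=cv2.resize(cv2.imread('pics/w34.png')[60:400,190:390],None,fx=3,fy=1.7,interpolation=cv2.INTER_CUBIC)
cv2.imwrite('pics/c34.png',c)
E
```

```text
t 33.275 pos [ 0.5541 -0.0076  0.0856] yaw of tool y 84.88 open 0.0426 F [ 0.2  0.5 -0.6]
```

View pics/c34.png

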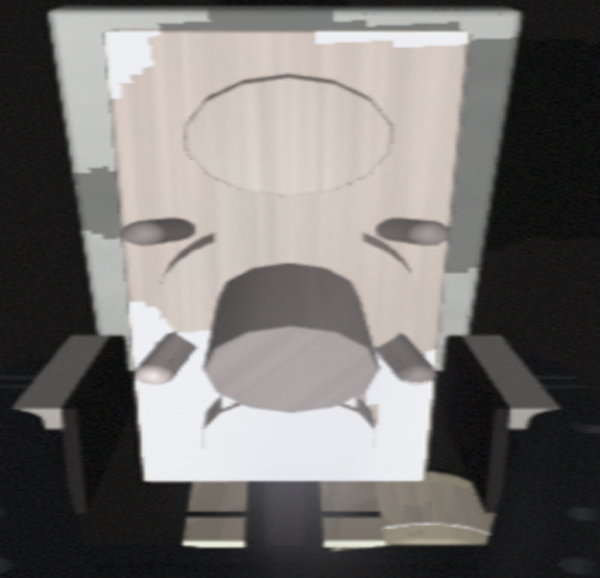

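```bash
python3 - <<'E'
from beam import *
w=load('w34.pkl'); U=lambda x,y:np.array([190+x/3,60+y/1.7])
C=[((-1,-1),U(105,31)),((-1,1),U(468,32)),((1,-1),U(144,481)),((1,1),U(429,481))]
P=[((-1,-1),U(144,233)),((-1,1),U(429,233)),((1,-1),U(155,372)),((1,1),U(415,372))]
hub=U(292,369)
def res(v):
    q=v[:3];th=v[3];o=[]
    for k,uv in C: o.append(proj(w,tiltpt(q,(.075*k[0],.028*k[1],.066),th))[0]-uv)
    for k,uv in P: o.append(proj(w,tiltpt(q,(v[6]*k[0],v[6]*k[1],.0825),th))[0]-uv)
    o.append(proj(w,tiltpt(q,(v[4],v[5],.116),th))[0]-hub)
    # gate top posts mid
    o.append((proj(w,[q[0]+.0913*np.cos(q[2]),q[1]+.0913*np.sin(q[2]),.085])[0]-U(284,541))*[1,1])
    return np.ravel(o)
f=least_squares(res,(.5541,-.0074,-.092,-.1,0,0,.022)); print(f.x.round(4)); print(f.fun.reshape(-1,2).round(2).tolist())
for th in (-.1,-.11,-.12,-.13):
    g=least_squares(lambda v:np.r_[res(v),(v[3]-th)*1e5],f.x); print(th,g.cost.round(2),g.x.round(4))
E
```

```text
[ 0.554  -0.0074 -0.0909 -0.1358  0.0008  0.0006  0.022 ]
[[-0.26, -1.1], [0.2, -1.52], [0.06, 0.72], [-1.09, 0.52], [0.45, 0.59], [-0.46, 0.57], [0.3, 1.31], [0.35, 1.19], [0.0, 0.0], [0.36, -1.62]]
-0.1 18.9 [ 0.5538 -0.0074 -0.0908 -0.1    -0.001   0.0006  0.0222]
-0.11 12.85 [ 5.538e-01 -7.400e-03 -9.080e-02 -1.100e-01 -5.000e-04  6.000e-04
  2.220e-02]
-0.12 8.8 [ 0.5539 -0.0074 -0.0908 -0.12    0.      0.0006  0.0221]
-0.13 6.72 [ 5.54e-01 -7.40e-03 -9.09e-02 -1.30e-01  5.00e-04  6.00e-04  2.20e-02]
```

Call:
{"api": "step_arm", "payload": {
  "moves": [
    [0.1,0,0,0,0],
    [0.1,0,0,0,0],
    [0.1,0,0,0,0],
    [0.1,0,0,0,0],
    [0.1,-0.0012,0,0,0],
    [0.1,0,0,0,0]
  ],
  "newtons": 25
}}

```text
t: 34.08
tool_pos: [0.5539, -0.0077, 0.0869]
tool_rot: [0.132, 2.929, -0.006]
contact_force: [0.4, -0.6, -1.6]
opening: 0.0216
```

Call:
{"api": "step_arm", "payload": {
  "moves": [
    [0.1,-0.0006,0.0002,-0.001,0],
    [0.5,0,0,0,0],
    [0.5,0,0,0,0],
    [0.5,0.002,0,0.015,0],
    [0.5,0,0,0.015,0],
    [0.5,0,0,0,0],
    [0.5,0,0,0,0],
    [0.5,0,0,0,0],
    [0.5,0,0,0,0],
    [0.5,0,0,0,0]
  ]
}}

```text
t: 35.33
tool_pos: [0.5559, -0.0077, 0.119]
tool_rot: [0.132, 2.928, -0.006]
contact_force: [-0.3, -0.7, 0.1]
opening: 0.0425
```

```bash
python3 - <<'E'
from edge import *
p=wrist('w35'); s=fixed('scene','s35'); d=fixed('side','d35')
def pos(n):
    g=cv2.cvtColor(cv2.imread(f'pics/{n}.png'),cv2.COLOR_BGR2GRAY).astype(float); o={}
    for c in range(275,281):
        v=np.clip(112-g[268:292,c],0,90); v[v<6]=0; runs=[];k=0
        while k<len(v):
            if v[k]>0:
                j=k
                while j<len(v) and v[j]>0: j+=1
                runs.append((v[k:j].sum(),k,j)); k=j
            else:k+=1
        s,k,j=max(runs); o[c]=float(((v[k:j]*np.arange(k,j)).sum()/s+268).round(2))
    return o
for n in ('s10','s15','s31','s35'): print(n,pos(n))
g=cv2.cvtColor(cv2.imread('pics/w35.png'),cv2.COLOR_BGR2GRAY).astype(float)
for c0 in (268,306):
    v=g[235:395,c0-1:c0+2].mean(1); dd=np.diff(v); print(c0,[(round(235.5+i+ .5*(abs(dd[i+1])-abs(dd[i-1]))/(2*abs(dd[i])-abs(dd[i-1])-abs(dd[i+1])+1e-6),2),int(dd[i])) for i in range(1,len(dd)-1) if abs(dd[i])>12 and abs(dd[i])>=abs(dd[i-1]) and abs(dd[i])>abs(dd[i+1])])
cv2.imwrite('pics/c35.png',np.hstack([cv2.resize(cv2.imread('pics/s35.png')[200:300,220:310],(360,400),interpolation=cv2.INTER_CUBIC),cv2.resize(cv2.imread('pics/w35.png')[60:400,190:390],(400,400))]))
E
```

```text
t 35.325 pos [ 0.5559 -0.0077  0.119 ] yaw of tool y 84.87 open 0.0425 F [-0.3 -0.7  0.1]
s10 {275: 278.07, 276: 279.47, 277: 280.85, 278: 281.96, 279: 282.65, 280: 283.46}
s15 {275: 280.28, 276: 282.01, 277: 283.39, 278: 284.73, 279: 285.29, 280: 285.7}
s31 {275: 275.61, 276: 276.8, 277: 277.87, 278: 278.86, 279: 279.61, 280: 279.1}
s35 {275: 275.44, 276: 276.81, 277: 277.86, 278: 278.73, 279: 279.18, 280: 278.78}
268 [(np.float64(244.1), 24), (np.float64(257.49), -36), (np.float64(260.32), 26), (np.float64(302.3), -61), (np.float64(319.16), -30), (np.float64(321.79), 31), (np.float64(332.8), 51), (np.float64(336.35), -94)]
306 [(np.float64(244.08), 12), (np.float64(252.47), -19), (np.float64(258.69), -14), (np.float64(261.89), 24), (np.float64(302.26), -51), (np.float64(319.11), -19), (np.float64(321.98), 21), (np.float64(332.58), 50), (np.float64(336.27), -55), (np.float64(338.64), 17), (np.float64(359.58), -16), (np.float64(382.53), -43)]
```

View pics/c35.png

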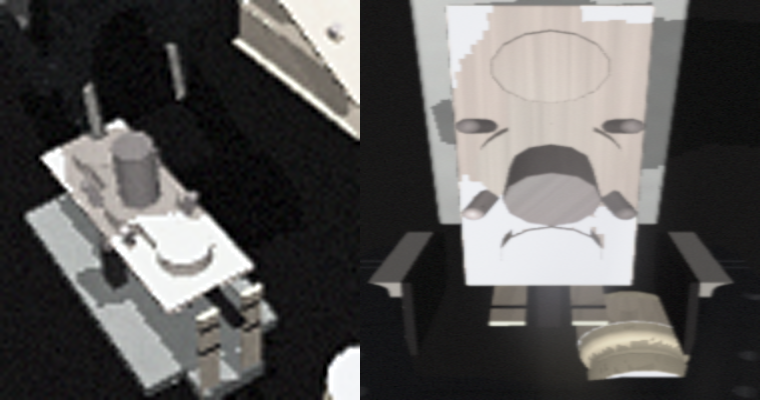

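Call:
{"api": "step_arm", "payload": {
  "moves": [
    [0.5,-0.002,0,-0.015,0],
    [0.5,0,0,-0.015,0],
    [0.5,0,0,0,0]
  ],
  "newtons": 35
}}

```text
t: 35.85
tool_pos: [0.5529, -0.0075, 0.0859]
tool_rot: [0.132, 2.93, -0.006]
contact_force: [0.7, 0.1, 0.1]
opening: 0.0427
```

Call:
{"api": "step_arm", "payload": {
  "moves": [
    [0.1,0,0,-0.001,0],
    [0.1,0,0,0,0],
    [0.1,0,0,0,0],
    [0.1,0,0,0,0],
    [0.1,0,0,0.02,0],
    [0.1,0,0,0.04,0],
    [0.1,0,0,0.03,0],
    [0.1,0,0,0,0]
  ]
}}

```text
t: 36.85
tool_pos: [0.5509, -0.0074, 0.175]
tool_rot: [0.132, 2.934, -0.006]
contact_force: [-0.2, -0.6, -2.3]
opening: 0.0211
```

Held (weight ≈ 2 N). Move to the bin while turning the bar along y.

Call:
{"api": "step_arm", "payload": {
  "moves": [
    [0.1,-0.01,-0.025,0,-9.5],
    [0.1,-0.013,-0.03,0,-9.5],
    [0.1,-0.013,-0.03,0,-9.5],
    [0.1,-0.013,-0.03,0,-9.5],
    [0.1,-0.013,-0.03,0,-9.5],
    [0.1,-0.013,-0.03,0,-9.5],
    [0.1,-0.013,-0.025,0,-9.5],
    [0.1,-0.013,-0.02,0,-9.5],
    [0.1,0,0,0,-9],
    [0.1,0,0,0,0]
  ]
}}

```text
t: 38.1
tool_pos: [0.4363, -0.2295, 0.1522]
tool_rot: [2.183, 2.081, -0.211]
contact_force: [-0.4, 0.5, -0.4]
opening: 0.0216
```

```bash
python3 - <<'E'
from edge import *
p=wrist('w36'); s=fixed('scene','s36')
print(Ro.from_rotvec(p['obs']['tool_rot']).as_matrix()[:,2],np.round(p['obs']['q'],2))
cv2.imwrite('pics/c36.png',np.hstack([cv2.resize(cv2.imread('pics/s36.png')[190:390,90:270],(360,400),interpolation=cv2.INTER_CUBIC),cv2.resize(cv2.imread('pics/w36.png'),(440,400))]))
E
```

```text
t 38.1 pos [ 0.4363 -0.2295  0.1522] yaw of tool y -2.79 open 0.0216 F [-0.4  0.5 -0.4]
[-0.0191048  -0.18060879 -0.98336945] [-0.53 -0.28  2.01 -0.17  1.33 -0.45]
```

View pics/c36.png

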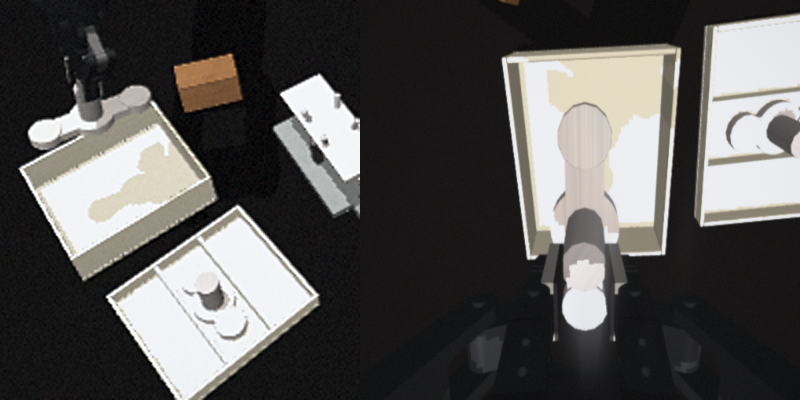

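```bash
python3 - <<'E'
from beam import *
w=load('w36.pkl'); U=lambda x,y:((x-360)*560/440,y*1.05)
q=beamfit([(w,(-.073,.083,.048),U(503,58),1),(w,(.073,.083,.048),U(680,46),1),(w,(.073,-.083,.048),U(664,252),1),(w,(-.073,-.083,.048),U(530,258),1)],(.445,-.23,0))
print(back(w,U(584,265),.1522+.034),back(w,U(585,137),.1522-.01),back(w,U(584,309),.1522))
E
```

```text
[ 0.4451 -0.2322  0.0016] 0.09
[[-2.2, -0.7], [1.7, -0.2], [2.8, 1.5], [-2.3, 1.5]]
[ 0.43749246 -0.22095129  0.1862    ] [ 0.43965144 -0.17974536  0.1422    ] [ 0.43452076 -0.27678862  0.1522    ]
```

Call:
{"api": "step_arm", "payload": {
  "moves": [
    [0.1,0.008,-0.003,-0.02,2],
    [0.1,0,0,-0.03,0],
    [0.1,0,0,-0.03,0],
    [0.1,0,0,-0.015,0],
    [0.1,0,0,0,0]
  ]
}}

```text
t: 38.83
tool_pos: [0.4446, -0.231, 0.0547]
tool_rot: [2.129, 2.13, -0.205]
contact_force: [0.8, 0.8, -1.8]
opening: 0.0215
```

```bash
python3 - <<'E'
from edge import *
p=wrist('w37'); s=fixed('scene','s37')
cv2.imwrite('pics/c37.png',np.hstack([cv2.resize(cv2.imread('pics/s37.png')[190:390,90:270],(360,400),interpolation=cv2.INTER_CUBIC),cv2.resize(cv2.imread('pics/w37.png'),(440,400))]))
E
```

```text
t 38.825 pos [ 0.4446 -0.231   0.0547] yaw of tool y -0.02 open 0.0215 F [ 0.8  0.8 -1.8]
```

View pics/c37.png

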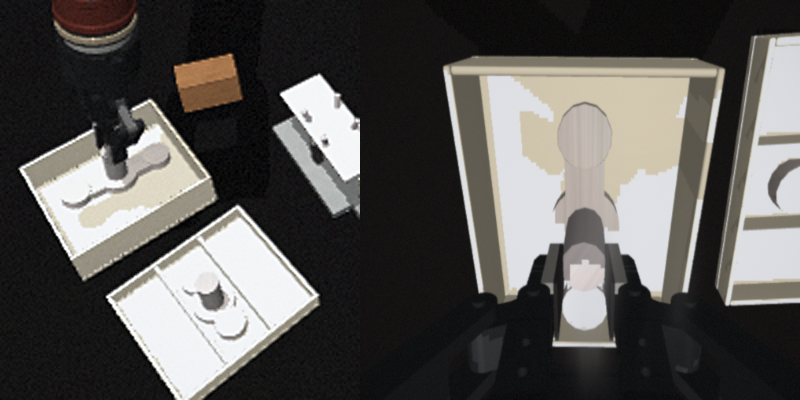

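Call:
{"api": "step_arm", "payload": {
  "moves": [
    [0.1,0,0,-0.012,0],
    [0.1,0,0,-0.006,0],
    [0.1,0,0,-0.003,0]
  ]
}}

```text
t: 39.3
tool_pos: [0.448, -0.2329, 0.0374]
tool_rot: [2.124, 2.124, -0.201]
contact_force: [0.5, -0.7, -2.0]
opening: 0.0212
```

Call:
{"api": "step_arm", "payload": {
  "moves": [
    [0.1,-0.002,0,-0.004,0],
    [0.1,0,0,-0.003,0]
  ]
}}

```text
t: 39.55
tool_pos: [0.446, -0.233, 0.0301]
tool_rot: [2.123, 2.123, -0.201]
contact_force: [-0.1, -0.1, -1.8]
opening: 0.0213
```

Call:
{"api": "step_arm", "payload": {
  "moves": [
    [0.1,0,0,-0.003,0],
    [0.1,0,0,-0.002,0]
  ]
}}

```text
t: 39.8
tool_pos: [0.4466, -0.234, 0.0257]
tool_rot: [2.121, 2.122, -0.202]
contact_force: [-0.7, -1.5, 0.5]
opening: 0.021
```

Contact with the floor. Release and rise.

Call:
{"api": "step_arm", "payload": {
  "moves": [
    [0.5,0,0,0,0],
    [0.5,0,0,0,0],
    [0.5,0,0,0,0],
    [0.5,0,0,0.02,0],
    [0.5,0,0,0.05,0],
    [0.5,0,0,0.055,0],
    [0.5,0.02,0.04,0.055,0],
    [0.5,0.02,0.055,0.04,0],
    [0.5,0.02,0.055,0,0],
    [0.5,0.02,0.055,0,0],
    [0.5,0,0,0,0]
  ]
}}

```text
t: 41.18
tool_pos: [0.5226, -0.0331, 0.2427]
tool_rot: [2.124, 2.117, -0.192]
contact_force: [0.4, -0.3, 0.4]
opening: 0.0429
```

```bash
python3 - <<'E'
from edge import *
s=fixed('scene','s38'); d=fixed('side','d38')
cv2.imwrite('pics/c38.png',np.hstack([cv2.resize(cv2.imread('pics/s38.png')[150:400,90:400],(420,400),interpolation=cv2.INTER_CUBIC),cv2.resize(cv2.imread('pics/d38.png')[120:300,190:400],(380,400))]))
E
```

```text
(no output)
```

View pics/c38.png

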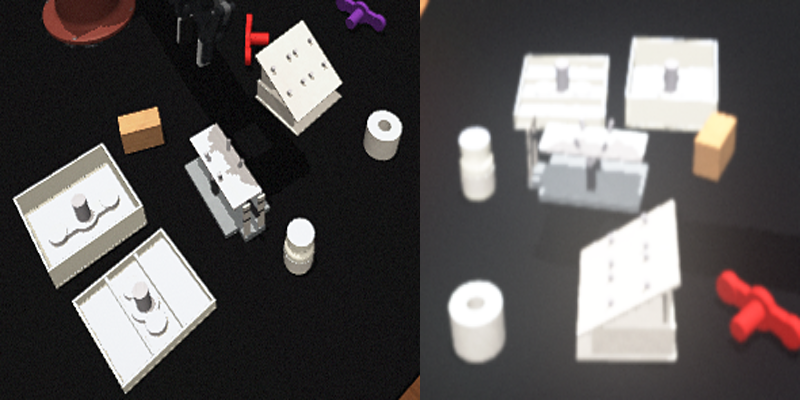

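```bash
python3 -c "
from station import ctrl
print(ctrl.finish_job())"
```

```text
the job is handed in; nothing more can be done
None
```

I tested the short rotor first and then the long one. The short rotor now lies flat in the middle lane of the tray and the long rotor is in the deep bin. The job was handed in at about 41 s. Both readings fell close to the 0.117 rad limit, so neither sorting was clear-cut.

- **Short rotor – kept:** The pointer stayed just inside a line. My readings ran from +0.102 to +0.114 rad, about +0.108 on average. It sat about 0.7 mm off the seat's middle, so centred it would read nearer 0.10.
- **Long rotor – rejected:** The pointer went just past the other line. My readings ran from −0.115 to −0.136 rad, about −0.12 on average; one reading (−0.115) and a rough slope estimate from the side camera (−0.09) fell inside the line. I shifted it slightly and read it again, and it gave about −0.125.

**Last checks:** The final scene and side pictures show the rack empty, the beam back near level, and the jar, label roll and carton where they stood. The gripper is clear of everything. The tool's tilt drifted to about 11° during the run, but the grips and placements still held.

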